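# Set up the drying stand and lay out the rod electrodes

## Robot

A 6-joint arm with a two-finger parallel gripper is mounted at the origin on a cart in front of the work surface, level with it; the furniture and walls round the work are solid. World frame = base frame: x ahead of the robot, y to its left, z up, the work surface at z = 0. Lengths are in m, angles in rad, forces in N, time in s.
With the tool pointing down it reaches from about 0.425 to 0.95 m from the base axis. Payload 3.5 kg.
Tool frame: the origin (TCP) lies midway between the tips of the shut fingers; the grasp point (between the pads) lies 19 mm behind it; z points along the fingers, y is the direction in which the jaws open and shut (so a half turn about z gives the same grasp; the last joint's range is limited). The gripper opens to 85 mm and grips with 20 to 120 N. Pads are 22 mm wide; open, the fingers measure 114 mm over their backs; the gripper's body (76 mm by 85 mm) begins 54 mm behind the grasp point. The pads swing forward as they close: fully open they stand 13 mm farther back than shut.
Start: joints at [-0.15, 0.286, 1.577, -0, 1.279, -0.15], TCP at [0.675, 0, 0.231] pointing down, gripper open.
Joint ranges: [-2.77, 2.77], [-0.9, 2.22], [0.21, 2.48], [-1.53, 4.67], [0.24, 2.81], [-2.84, 2.84]. Speed limits (rad/s): [2.79, 2.79, 3.14, 3.14, 3.14, 3.14].

## Interface

Orientations are given as a unit quaternion [x, y, z, w].
In Python, from plant import * gives the robot as it stands.
- The arm moves only by the shell command python3 -m jog 'ROWS' [FORCE]. ROWS is a JSON object of lists of equal length, an entry for each row: "travel": the shift along the world's x, y, z in mm, a list of three; "dr": the turn, a rotation vector about the world's x, y, z in degrees, a list of three; "jaw": the closure in counts, from 0 (fully open) to 255 (shut). In form: {"travel": [[x, y, z], ...], "dr": [[wx, wy, wz], ...], "jaw": [jaw, ...]}. A call has 1 to 5 rows; each row shifts and turns the commanded pose from where the row before left it; what a row does not reach is not made up. A row lasts 1/12 s, in which the tool goes at most 41.7 mm and 7.16 degrees, less where a joint would pass 70% of its speed; a pose out of reach is approached as far as the arm can. A call is refused whole if a number of a shift passes 41.7 or a number of a turn 7.16, either way. A call with a gripper value outside its range is refused whole. The fingers move at their own pace and stop on an object; FORCE is the grip in N (left out, the last holds). Time passes only in rows, so rows that do not move let the fingers close. It gives the time, the measured TCP pose, the force and the opening at its end, in the units of the state.
- get_state(): the state, without advancing time (a new reading comes with each control period).
- read_camera(name): name is "scene" or "side" or "wrist"; returns the picture (384x512x3 uint8, red, green, blue); there is no depth.
- camera_info(name): a dict with "K" (3x3 intrinsics, pixels), "R" (3x3) and "t" (3): a world point X has camera coordinates R X + t; the wrist camera has in their place "mount" (4x4, takes a point from camera to tool coordinates, whose origin is the TCP and whose axes are the flange's). Camera axes: x right, y down, z forward; pixel columns grow to the right and rows downward; lengths in m; the calibration is good to about 2 mm. A picture is of the moment at which its call begins: read the wrist's pose just before it. camera_info takes no time and is no camera call.
- sign_off(): hands the job in, once; it reports no verdict.
The state is a dict: "time": time; "qpos": joint angles; "dq": joint speeds; "joint_efforts": joint torques, N m; "eef_pos": TCP position; "tcp_rot": TCP orientation; "contact_force": force on the tool from outside, world axes, zero at the start; "wrist_torque": the same for the moment, N m; "opening": opening from 0.0 (shut) to 1.0 (fully open).
Only numpy, scipy, OpenCV 4.12 (cv2) and the standard library are available. Lean on these libraries where they do the work, as an engineer would, in place of code of your own. Each camera call takes 0.05 s, during which the arm holds its last target. There are 200 camera calls.

## Task

Pull both telescoping bars of the drying stand out until the lock button of each clicks out. Then lay every rod electrode that is on the table across the two bars, about centred, each down in a seat of its own between the dividers, and when all of them lie there, slide both sliders on top of the housing, each until its pointer line meets the one long mark of the scale beside it. Leave the balm tin and the cream jar behind the bars where they are.

Things in the scene. Friction and masses are not known exactly. Their poses are not given: they have to be found in the camera images.
- stand: Drying stand, fixed: white blower housing 148 x 130 x 74 mm high; two parallel telescoping steel bars leave it through aluminium sleeves. Origin on the table midway between the bars; x from near to far bar, bars pull out along -y, z up. Housing spans y -35..+95 mm; sleeves (26 mm wide, z 12..49 mm) end at y = -100 mm. Bars at x = -30 and +30 mm, 20 mm wide, z 16..26 mm, dividers on top reach z 43 mm.
- bar_near (a joint): extension of the near bar in m: 0 pushed in, hard stop at 0.1535; the lock catches between 0.150 and the stop. Sliding takes about 2 N; it stays where it is left, locked or not.
- knob_near (a point): pull knob of the near bar: upright ribbed black post 18 mm across on the bar's outer end, top 62 mm above the table; this point is on its axis, 50 mm above the table, at stand x = -30 mm, y = -135 mm minus the extension. 26 mm of bar lie free between knob and sleeve when fully pushed in; it starts 15 to 50 mm out.
- lock_near (a joint): lock button of the near bar, a 10 mm steel button on a spring: about 0 m while held down inside the sleeve, 0.010 m when it has clicked out through the small window on top of the sleeve near its mouth; it then stands 6 mm proud and the bar cannot slide back.
- bar_far (a joint): extension of the far bar in m: 0 pushed in, hard stop at 0.1535; the lock catches between 0.150 and the stop. Sliding takes about 2 N; it stays where it is left, locked or not.
- knob_far (a point): pull knob of the far bar: upright ribbed black post 18 mm across on the bar's outer end, top 62 mm above the table; this point is on its axis, 50 mm above the table, at stand x = +30 mm, y = -135 mm minus the extension. 26 mm of bar lie free between knob and sleeve when fully pushed in; it starts 15 to 50 mm out.
- lock_far (a joint): lock button of the far bar, a 10 mm steel button on a spring: about 0 m while held down inside the sleeve, 0.010 m when it has clicked out through the small window on top of the sleeve near its mouth; it then stands 6 mm proud and the bar cannot slide back.
- air (a joint): air slider, the front one of two on the housing's top (stand y in mm = +6, nearer the bars), in m: 0 at the near end, 0.070 at the far end, moves along stand +x; its long mark is at 0.050. It moves at about 1.5 N and stays where it is left.
- air_grip (a point): black grip of the front slider, 12 mm along its track (stand x) x 22 mm x 40 mm high, with white pointer line; this point is on its axis, 27 mm above the housing, 101 mm above the table
- air_mark (a point): where the point air_grip stands when its pointer line is on the long black mark of its own scale, in front of the track (the other marks are short and grey)
- heat (a joint): heat slider, the rear one of two on the housing's top (stand y in mm = +54, away from the bars), in m: 0 at the near end, 0.070 at the far end, moves along stand +x; its long mark is at 0.030. It moves at about 1.5 N and stays where it is left.
- heat_grip (a point): black grip of the rear slider, 12 mm along its track (stand x) x 22 mm x 40 mm high, with white pointer line; this point is on its axis, 27 mm above the housing, 101 mm above the table
- heat_mark (a point): where the point heat_grip stands when its pointer line is on the long black mark of its own scale, behind the track (the other marks are short and grey)
- slot_1 (a point): middle of a rod that lies in seat 1 across both bars when both are locked out (stand x = 0, y = -130 mm, 36 mm above the table); seat 1 is next to the sleeves. A seat is flat for 28 mm between dividers 16 mm thick with bevelled tops.
- slot_2 (a point): middle of a rod that lies in seat 2 across both bars when both are locked out (stand x = 0, y = -174 mm, 36 mm above the table); seat 1 is next to the sleeves. A seat is flat for 28 mm between dividers 16 mm thick with bevelled tops.
- slot_3 (a point): middle of a rod that lies in seat 3 across both bars when both are locked out (stand x = 0, y = -218 mm, 36 mm above the table); seat 1 is next to the sleeves. A seat is flat for 28 mm between dividers 16 mm thick with bevelled tops.
- slot_4 (a point): middle of a rod that lies in seat 4 across both bars when both are locked out (stand x = 0, y = -262 mm, 36 mm above the table); seat 1 is next to the sleeves. A seat is flat for 28 mm between dividers 16 mm thick with bevelled tops.
- rod_1_mid (a point): centre of rod electrode 1, a chromed straight rod 20 mm thick and 117 mm long, about 0.11 kg; y lies along the rod. All rods are alike; three or four are present. They lie on the table and do not roll.
- rod_2_mid (a point): centre of rod electrode 2, a chromed straight rod 20 mm thick and 117 mm long, about 0.11 kg; y lies along the rod. All rods are alike; three or four are present. They lie on the table and do not roll.
- rod_3_mid (a point): centre of rod electrode 3, a chromed straight rod 20 mm thick and 117 mm long, about 0.11 kg; y lies along the rod. All rods are alike; three or four are present. They lie on the table and do not roll.
- rod_4_mid (a point): centre of rod electrode 4, a chromed straight rod 20 mm thick and 117 mm long, about 0.11 kg; y lies along the rod. All rods are alike; three or four are present. They lie on the table and do not roll.
- balm_tin: bystander: flat round balm tin, 65 mm across, 29 mm high; origin at its underside; to be left where it is
- cream_pot_a: bystander: cream jar, 63 mm across, 45 mm high; origin at its underside; to be left where it is

How it is judged:
By the outcome, as a careful person would: the job done as asked, in the order asked, and still so for the second after the job is handed in, with the robot touching nothing.
Of rod_1, rod_2, rod_3, rod_4 only 3 to 4 are there at a start; the rules pass over those that are not, and their reading is None.
At some moment in a run one of rod_1, rod_2, rod_3, rod_4 may be knocked a few centimetres aside while the robot is not near it.
Once in a run the grip may slacken for a moment while it holds something.
It also fails if it takes over 210 s, if anything falls off the work surface, if the arm or the gripper's body presses on something with over 40 N, if the wrist force passes 120 N, or if a joint passes its speed limit or range.

## Working session

There is one attempt and no reset: what is moved stays moved. The work goes in short steps, Python scripts to look and compute and a shell command to move; the robot and the scene stay as the last step left them, time stands still between calls to the robot, and variables do not carry over. Pictures are saved under pics/ and viewed, about 12 in all and at most 16, crops included, and the job is handed in when it is done.

```bash
mkdir -p pics; ls
python3 - <<'E'
from plant import *
import cv2,numpy as np
s=get_state();print(s)
for n in("scene","side","wrist"):
    im=read_camera(n);cv2.imwrite(f"pics/{n}0.png",im[:,:,::-1]);print(n,camera_info(n))
E
```

```text
pics
{'time': 0.0, 'qpos': array([-1.49965868e-01,  2.87211835e-01,  1.57818591e+00,  3.38336831e-06,
        1.27860026e+00, -1.49982398e-01]), 'dq': array([ 0.00199801,  0.00082302,  0.00027496, -0.00050138,  0.00039758,
       -0.00025577]), 'joint_efforts': array([-1.79628755e-04, -4.05981302e+01, -2.92628127e+01, -1.54224781e-04,
        5.81841552e-03,  3.74769741e-06]), 'eef_pos': array([6.74338824e-01, 1.53352578e-04, 2.29911575e-01]), 'tcp_rot': array([ 0.70710077,  0.70711177, -0.00071251, -0.0009689 ]), 'contact_force': array([ 0.66630647, -0.15012583,  0.05407814]), 'wrist_torque': array([ 0.07539648, -0.0234632 ,  0.00447302]), 'opening': 0.9972830976463678}
scene {'K': array([[482.08233326,   0.        , 247.70145054],
       [  0.        , 482.08233326, 196.69907485],
       [  0.        ,   0.        ,   1.        ]]), 'R': array([[ 0.73609174, -0.67682039, -0.00911653],
       [-0.34682108, -0.36555878, -0.86376034],
       [ 0.58127798,  0.63896866, -0.50382037]]), 't': array([-0.5043606 ,  0.19549924,  1.37490548])}
side {'K': array([[456.84100476,   0.        , 261.70703992],
       [  0.        , 456.84100476, 183.26772457],
       [  0.        ,   0.        ,   1.        ]]), 'R': array([[ 0.99534843, -0.09631842,  0.00206633],
       [-0.05212009, -0.55639638, -0.82928075],
       [ 0.08102471,  0.82531559, -0.55882839]]), 't': array([-0.52362935, -0.00450375,  1.29822131])}
wrist {'K': array([[335.3914961 ,   0.        , 255.31905703],
       [  0.        , 335.3914961 , 189.03378693],
       [  0.        ,   0.        ,   1.        ]]), 'mount': array([[-3.21452406e-04, -9.60165806e-01, -2.79430710e-01,
         7.14012182e-02],
       [ 9.99999862e-01, -4.24937926e-04,  3.09767330e-04,
        -3.45580583e-04],
       [-4.16168705e-04, -2.79430572e-01,  9.60165810e-01,
        -1.43066545e-01],
       [ 0.00000000e+00,  0.00000000e+00,  0.00000000e+00,
         1.00000000e+00]])}
```

View pics/scene0.png

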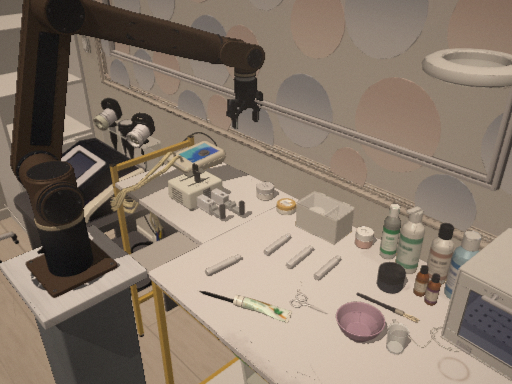

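View pics/side0.png

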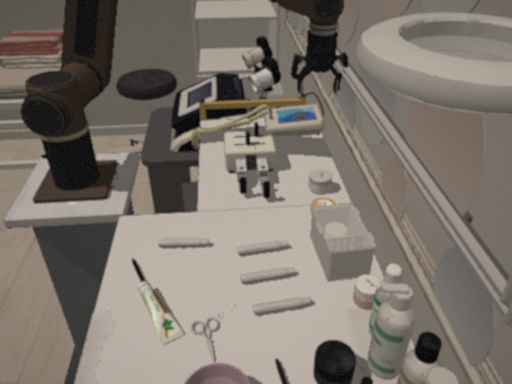

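View pics/wrist0.png

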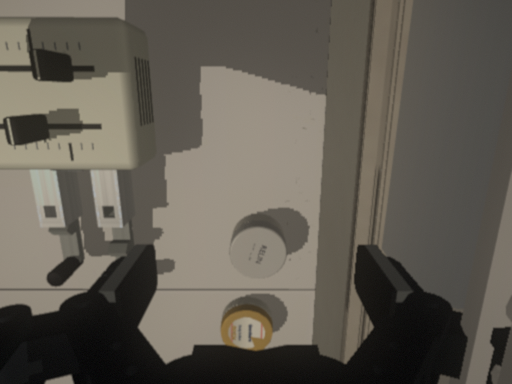

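```bash
cat > h.py <<'E'
from plant import *
import cv2,numpy as np
from scipy.spatial.transform import Rotation as Rn
def cam(name,s=None):
    c=camera_info(name);K=c["K"]
    if name!="wrist": return K,c["R"].T,-c["R"].T@c["t"]
    s=s or get_state();R=Rn.from_quat(s["tcp_rot"]).as_matrix();M=c["mount"]
    return K,R@M[:3,:3],R@M[:3,3]+s["eef_pos"]
def cast(C,uv,z):
    K,R,o=C;d=R@np.linalg.solve(K,[uv[0],uv[1],1.]);return o+d*(z-o[2])/d[2]
def proj(C,X):
    K,R,o=C;p=K@(R.T@(np.asarray(X)-o));return p[:2]/p[2]
def snap(name,fn):
    s=get_state();C=cam(name,s);im=read_camera(name);cv2.imwrite(f"pics/{fn}.png",im[:,:,::-1]);return im,C
E
python3 - <<'E'
from h import *
np.set_printoptions(precision=4,suppress=True)
C=cam("wrist")
print("win",cast(C,(50,211),.049),cast(C,(110,211),.049))
print("sleeve end outer",cast(C,(43,226),.049),cast(C,(131,226),.049))
print("housing right edge",cast(C,(155,155),.07),cast(C,(150,40),.07),"front",cast(C,(20,168),.07),cast(C,(100,168),.07))
print("knobs",cast(C,(60,272),.062))
S=cam("scene");D=cam("side")
for n,c,l in(("scene",S,[(224,264),(278,244),(300,257),(328,267)]),("side",D,[(185,242),(263,247),(268,275),(282,305)])):
    print(n,[cast(c,p,.01).round(3)[:2] for p in l])
print("knob scene",cast(S,(222,206),.062),cast(S,(241,202),.062))
for n,roi in(("scene",(190,225,350,285)),("side",(150,230,320,320))):
    im=cv2.imread(f"pics/{n}0.png");x0,y0,x1,y1=roi
    cv2.imwrite(f"pics/{n}c.png",cv2.resize(im[y0:y1,x0:x1],None,fx=4,fy=4))
a=cv2.imread("pics/scene0.png")[165:235,155:300];b=cv2.imread("pics/side0.png")[110:210,200:345]
f=lambda i:cv2.resize(i,None,fx=4,fy=4,interpolation=2)
p=np.vstack([f(a),f(b)]);print(p.shape);cv2.imwrite("pics/stand.png",cv2.resize(p,None,fx=.88,fy=.88))
E
```

```text
win [ 0.4629 -0.0464  0.049 ] [ 0.5246 -0.0463  0.049 ]
sleeve end outer [ 0.4528 -0.0629  0.049 ] [ 0.5445 -0.0629  0.049 ]
housing right edge [0.5821 0.0157 0.07  ] [0.5861 0.1128 0.07  ] front [0.4561 0.0035 0.07  ] [0.5302 0.0035 0.07  ]
knobs [ 0.4703 -0.1091  0.062 ]
scene [array([ 0.314, -0.305]), array([ 0.493, -0.343]), array([ 0.494, -0.43 ]), array([ 0.516, -0.514])]
side [array([ 0.316, -0.3  ]), array([ 0.497, -0.335]), array([ 0.499, -0.424]), array([ 0.518, -0.509])]
knob scene [ 0.4583 -0.1272  0.062 ] [ 0.5185 -0.1503  0.062 ]
(680, 580, 3)
```

View pics/stand.png

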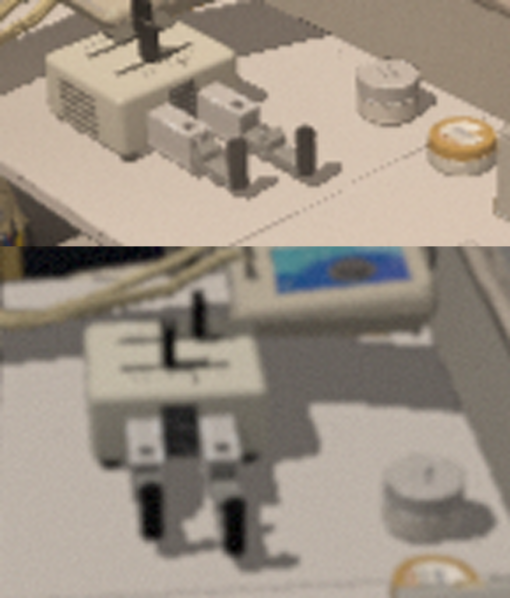

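```bash
python3 -m jog '{"travel":[[-36,-15,0],[-36,-15,0],[-36,-15,0],[-36,-15,0],[-36,-15,0]],"dr":[[0,0,0],[0,0,0],[0,0,0],[0,0,0],[0,0,0]],"jaw":[120,120,120,120,120]}' 40; python3 -m jog '{"travel":[[0,0,0],[0,0,0],[0,0,0]],"dr":[[0,0,0],[0,0,0],[0,0,0]],"jaw":[120,120,120]}'
python3 - <<'E'
from h import *
im,C=snap("wrist","w1")
E
```

```text
time: 0.57
eef_pos: [0.4931, -0.0752, 0.2306]
tcp_rot: [0.707, 0.707, -0.0, -0.0]
contact_force: [0.1, -0.6, 0.4]
opening: 0.532
time: 0.82
eef_pos: [0.4955, -0.0751, 0.2318]
tcp_rot: [0.707, 0.707, 0.0, 0.001]
contact_force: [-0.8, -1.4, 0.2]
opening: 0.529
```

View pics/w1.png

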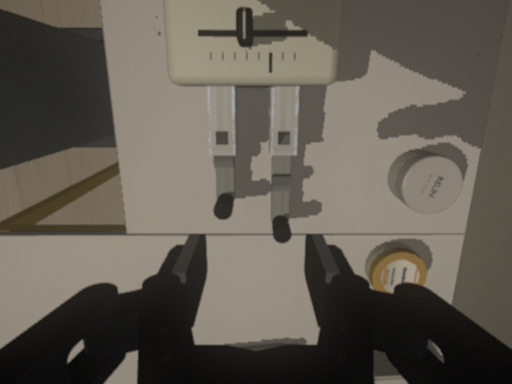

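Run:
```python
from h import *
np.set_printoptions(precision=4,suppress=True)
C=cam("wrist")
for n,p,z in(("win n",(222,138),.049),("win f",(283.5,138),.049),("mouth n",(222,156),.049),("mouth f",(284.5,155),.049),("knob n",(222,207),.062),("knob f",(282.5,229),.062),
 ("housing L",(170,70),.072),("R",(336,70),.072),("airgrip base",(246,38),.078),("long mark",(270.5,62),.074),("tin",(398,273),.029),("jar",(432,183),.045)):print(n,cast(C,p,z))
im=cv2.imread("pics/w1.png")
print(cv2.cvtColor(im,cv2.COLOR_BGR2GRAY)[190:245:3,[215,222,228,278,283,288]].T)
```

```text
win n [ 0.4637 -0.047   0.049 ]
win f [ 0.5233 -0.047   0.049 ]
mouth n [ 0.4632 -0.0646  0.049 ]
mouth f [ 0.5247 -0.0637  0.049 ]
knob n [ 0.4631 -0.1132  0.062 ]
knob f [ 0.5234 -0.1366  0.062 ]
housing L [0.4233 0.0139 0.072 ]
R [0.5648 0.0139 0.072 ]
airgrip base [0.4884 0.0382 0.078 ]
long mark [0.5088 0.0202 0.074 ]
tin [ 0.6615 -0.2059  0.029 ]
jar [ 0.6763 -0.0934  0.045 ]
[[136 136 139 139 117  71  48  46  55 134 143 143 144 144 141 118 147 147
  145]
 [108  82  41  41  42  44  45  44  44  43 127 143 144 143 140 118 146 146
  146]
 [103  58  40  40  42  42  44  43  42  82 144 144 144 144 140 119 146 146
  146]
 [ 94 106 106 106 106 106 107 106 100  38  39  41  41  43  43  45  44  63
  146]
 [ 94 102 101 103 103 102 103 104  93  39  39  40  40  42  43  43  43  45
  141]
 [ 93 102 102 100  98 100  99  99  74  73  89  87  49  41  41  42  44 121
  145]]
```

```bash
python3 -m jog '{"travel":[[-16,-20,-30],[-16,-20,-30],[0,0,-40],[0,0,-40],[0,0,-40]],"dr":[[0,0,0],[0,0,0],[0,0,0],[0,0,0],[0,0,0]],"jaw":[120,120,120,120,120]}'; python3 -m jog '{"travel":[[0,0,-11],[0,0,0],[0,0,0],[0,0,0],[0,0,0]],"dr":[[0,0,0],[0,0,0],[0,0,0],[0,0,0],[0,0,0]],"jaw":[120,120,220,220,220]}' 60;python3 -m jog '{"travel":[[0,0,0],[0,0,0],[0,0,0]],"dr":[[0,0,0],[0,0,0],[0,0,0]],"jaw":[220,220,220]}';  python3 - <<'E'
from h import *
im,C=snap("wrist","w2")
E
```

```text
time: 1.28
eef_pos: [0.4647, -0.1154, 0.0504]
tcp_rot: [0.707, 0.707, 0.001, 0.001]
contact_force: [1.2, -0.8, 0.3]
opening: 0.531
time: 1.7
eef_pos: [0.463, -0.1156, 0.043]
tcp_rot: [0.706, 0.708, -0.002, -0.001]
contact_force: [-7.6, -0.1, 5.3]
opening: 0.183
time: 1.95
eef_pos: [0.4629, -0.1156, 0.043]
tcp_rot: [0.706, 0.708, -0.001, -0.0]
contact_force: [-5.8, -1.3, 4.2]
opening: 0.18
```

View pics/w2.png

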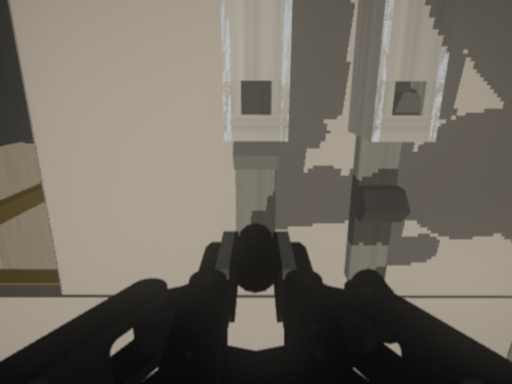

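```bash
python3 -m jog '{"travel":[[0,-15,0],[0,-25,0],[0,-25,0],[0,-25,0],[0,-25,0]],"dr":[[0,0,0],[0,0,0],[0,0,0],[0,0,0],[0,0,0]],"jaw":[220,220,220,220,220]}'; python3 -m jog '{"travel":[[0,-8,0],[0,-6,0],[0,-4,0],[0,0,0]],"dr":[[0,0,0],[0,0,0],[0,0,0],[0,0,0]],"jaw":[220,220,220,220]}';python3 -m jog '{"travel":[[0,-2,0],[0,-2,0],[0,0,0],[0,0,0]],"dr":[[0,0,0],[0,0,0],[0,0,0],[0,0,0]],"jaw":[220,220,220,220]}'
python3 - <<'E'
from h import *
im,C=snap("scene","s3")
cv2.imwrite("pics/s3c.png",cv2.resize(im[165:265,155:300,::-1],None,fx=4,fy=4,interpolation=2))
E
```

```text
time: 2.42
eef_pos: [0.4626, -0.2303, 0.043]
tcp_rot: [0.707, 0.708, -0.0, -0.001]
contact_force: [-4.8, 4.8, 5.0]
opening: 0.186
time: 2.75
eef_pos: [0.4626, -0.2495, 0.0431]
tcp_rot: [0.707, 0.707, -0.001, -0.0]
contact_force: [-6.3, -1.3, 2.5]
opening: 0.183
time: 3.08
eef_pos: [0.4626, -0.2502, 0.043]
tcp_rot: [0.707, 0.707, 0.001, -0.003]
contact_force: [-4.7, 8.9, 6.7]
opening: 0.181
```

View pics/s3c.png

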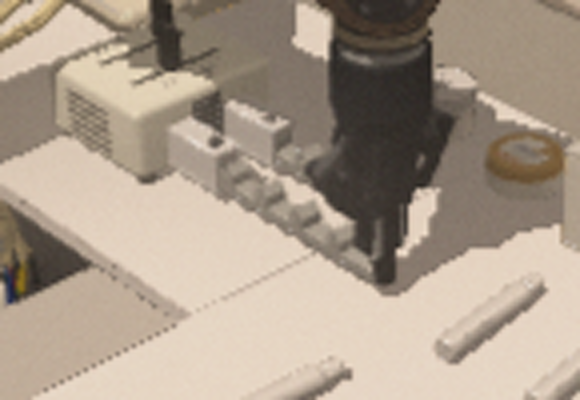

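```bash
python3 -m jog '{"travel":[[0,2,0],[0,0,0],[0,0,0],[0,0,30],[0,0,40]],"dr":[[0,0,0],[0,0,0],[0,0,0],[0,0,0],[0,0,0]],"jaw":[120,120,120,120,120]}'; python3 -m jog '{"travel":[[20,37,20],[20,37,0],[21,38,0],[0,0,0],[0,0,0]],"dr":[[0,0,0],[0,0,0],[0,0,0],[0,0,0],[0,0,0]],"jaw":[120,120,120,120,120]}';python3 - <<'E'
from h import *
im,C=snap("wrist","w4")
E
```

```text
time: 3.55
eef_pos: [0.4611, -0.2486, 0.1082]
tcp_rot: [0.707, 0.707, -0.0, -0.003]
contact_force: [0.9, 0.2, -0.2]
opening: 0.531
time: 3.97
eef_pos: [0.5223, -0.1424, 0.1295]
tcp_rot: [0.706, 0.709, 0.0, 0.001]
contact_force: [0.6, -0.7, -0.1]
opening: 0.529
```

View pics/w4.png

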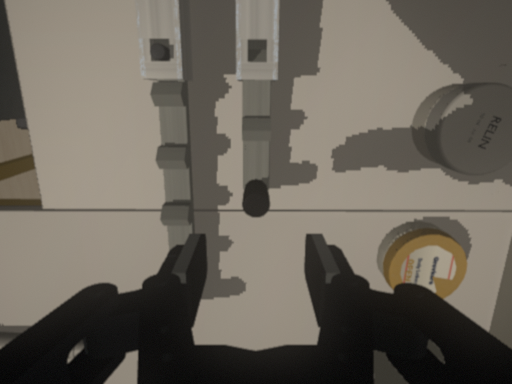

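Run:
```python
from h import *
C=cam("wrist")
for p,z in(((256,203),.062),((161,50),.053),((258,50),.049)):print(cast(C,p,z))
```

```text
[ 0.52196227 -0.14294438  0.062     ]
[ 0.46414368 -0.04815382  0.053     ]
[ 0.52302648 -0.04760081  0.049     ]
```

```bash
python3 -m jog '{"travel":[[0,0,-35],[0,0,-35],[0,0,-17],[0,0,0],[0,0,0]],"dr":[[0,0,0],[0,0,0],[0,0,0],[0,0,0],[0,0,0]],"jaw":[120,120,120,120,220]}' 60;python3 -m jog '{"travel":[[0,0,0],[0,0,0],[0,0,0],[0,0,0]],"dr":[[0,0,0],[0,0,0],[0,0,0],[0,0,0]],"jaw":[220,220,220,220]}';python3 -m jog '{"travel":[[0,-15,0],[0,-25,0],[0,-25,0],[0,-20,0],[0,0,0]],"dr":[[0,0,0],[0,0,0],[0,0,0],[0,0,0],[0,0,0]],"jaw":[220,220,220,220,220]}'; python3 -m jog '{"travel":[[0,-8,0],[0,-6,0],[0,-4,0],[0,0,0]],"dr":[[0,0,0],[0,0,0],[0,0,0],[0,0,0]],"jaw":[220,220,220,220]}';python3 -m jog '{"travel":[[0,-2,0],[0,-2,0],[0,0,0],[0,0,0]],"dr":[[0,0,0],[0,0,0],[0,0,0],[0,0,0]],"jaw":[220,220,220,220]}'
```

```text
time: 4.43
eef_pos: [0.52, -0.1448, 0.0405]
tcp_rot: [0.708, 0.706, -0.0, -0.001]
contact_force: [-0.7, -0.8, 1.1]
opening: 0.402
time: 4.77
eef_pos: [0.5227, -0.1452, 0.0433]
tcp_rot: [0.707, 0.707, 0.001, 0.003]
contact_force: [1.6, -2.4, 0.7]
opening: 0.186
time: 5.18
eef_pos: [0.5225, -0.2323, 0.0433]
tcp_rot: [0.708, 0.706, 0.0, 0.003]
contact_force: [2.4, -3.2, 4.0]
opening: 0.181
time: 5.52
eef_pos: [0.5225, -0.2467, 0.0433]
tcp_rot: [0.707, 0.707, 0.001, 0.002]
contact_force: [2.1, 0.7, 4.8]
opening: 0.184
time: 5.85
eef_pos: [0.5224, -0.2498, 0.0432]
tcp_rot: [0.707, 0.707, 0.001, 0.001]
contact_force: [1.9, 1.9, 5.8]
opening: 0.179
```

```bash
python3 -m jog '{"travel":[[0,-2,0],[0,-2,0],[0,0,0],[0,0,0]],"dr":[[0,0,0],[0,0,0],[0,0,0],[0,0,0]],"jaw":[220,220,220,220]}'; python3 -m jog '{"travel":[[0,3,0],[0,0,0],[0,0,0],[0,0,30],[0,0,40]],"dr":[[0,0,0],[0,0,0],[0,0,0],[0,0,0],[0,0,0]],"jaw":[120,120,120,120,120]}'; python3 -m jog '{"travel":[[-6,0,40],[-6,0,40],[-6,0,30],[-6,0,0],[0,0,0]],"dr":[[0,0,0],[0,0,0],[0,0,0],[0,0,0],[0,0,0]],"jaw":[0,0,0,0,0]}';python3 - <<'E'
from h import *
im,C=snap("wrist","w5")
E
```

```text
time: 6.18
eef_pos: [0.5224, -0.254, 0.0431]
tcp_rot: [0.707, 0.707, 0.001, 0.001]
contact_force: [3.2, 1.8, 5.6]
opening: 0.19
time: 6.6
eef_pos: [0.517, -0.249, 0.1064]
tcp_rot: [0.707, 0.707, -0.001, -0.006]
contact_force: [1.4, -0.6, -0.4]
opening: 0.53
time: 7.02
eef_pos: [0.4968, -0.2521, 0.2233]
tcp_rot: [0.707, 0.707, 0.0, 0.002]
contact_force: [-0.1, 0.5, -0.9]
opening: 1.001
```

View pics/w5.png

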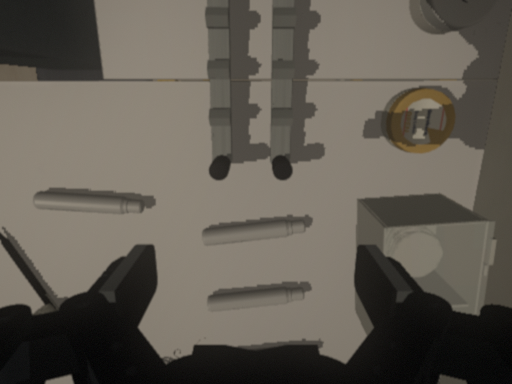

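```bash
python3 -m jog '{"travel":[[0,40,0],[0,40,0],[0,20,0],[0,0,0],[0,0,0]],"dr":[[0,0,0],[0,0,0],[0,0,0],[0,0,0],[0,0,0]],"jaw":[0,0,0,0,0]}';python3 - <<'E'
from h import *
C5=cam("wrist")
im,C=snap("wrist","w6")
c=im[60:260,180:330,::-1]
cv2.imwrite("pics/w6c.png",cv2.resize(c,None,fx=3,fy=3,interpolation=2))
E
```

```text
time: 7.48
eef_pos: [0.4959, -0.1504, 0.2186]
tcp_rot: [0.706, 0.708, -0.001, -0.002]
contact_force: [0.7, -0.5, 0.1]
opening: 1.003
```

View pics/w6c.png

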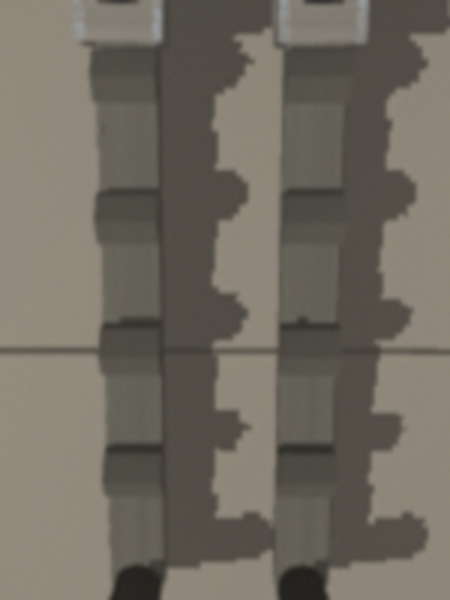

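Run:
```python
from h import *
np.set_printoptions(linewidth=200,precision=4,suppress=True)
g=cv2.cvtColor(cv2.imread("pics/w6.png"),cv2.COLOR_BGR2GRAY)
print(g[44:78:2,206:236:2]);print(g[44:78:2,272:304:2])
C=cam("wrist")
for n,x,y in(("near",112,43),("far",325,43)):print(cast(C,(180+x/3+1,60+y/3),.049))
# seats: rows of divider far-edge (top z.043) dark lines
for n,x in(("n",133),("f",308)):
    print(n,[cast(C,(180+x/3,60+r/3),.040)[:2].round(4) for r in(190,327,448)])
```

```text
[[141 132 134 121 112 112 110 115 116 117 127 128 141 146  86]
 [145 130 129  84  68  69  69  69  69  70 119 126 136 145  85]
 [146 129 130  81  62  61  58  61  62  67 118 123 136 147  85]
 [144 130 130  87  56  55  55  54  55  64  81  97 134 141  85]
 [144 128 130  88  57  58  57  56  51  59  76  93 131 143  86]
 [144 128 131  89  57  58  57  55  52  51  76  96 137 146  97]
 [146 131 130  90  60  57  57  55  52  48  73  94 138 144  96]
 [147 128 131  97  61  56  56  52  44  51  78 108 131 141  94]
 [140 129 131 108  84  75  65  62  67  78 112 127 132 135  94]
 [138 131 129 128 126 126 124 123 124 123 126 127 131 140  91]
 [142 131 127 127 127 127 127 126 127 127 127 126 132 150  97]
 [137 128 126 126 126 126 125 126 125 125 124 124 128 147  95]
 [151 135 128 127 128 128 127 127 127 127 127 127 136 150  93]
 [150 139 133 132 132 131 132 131 130 131 129 130 136 151  93]
 [146 135 131 131 131 131 131 131 129 129 131 131 134 145  91]
 [125  97  88 100 102 103 104 104 101 101 107 109 112  99  77]
 [136 132 107  85  77  76  76  74  73  73  72  73  73  66  72]]
[[ 96 138 143 129 130 123 12
[... 631 characters left out ...]
7 142 123]
 [113 145 135 123 124 124 123 123 124 123 124 123 123 127 142 118]
 [110 139 131 122 122 123 123 123 122 123 122 122 122 126 139 115]
 [108 136 130 123 123 122 123 123 123 123 123 123 123 126 138 113]
 [106 138 138 128 128 128 129 127 127 127 127 127 127 129 137 108]
 [106 134 135 128 128 129 129 129 129 127 127 127 127 130 132 101]
 [ 88 103 114 111 112 112 112 110 107 105 106 105 101 101 105  86]
 [116  93  82  70  72  72  71  70  71  71  72  72  72  73  77  76]]
[ 0.4626 -0.0653  0.049 ]
[ 0.5255 -0.0653  0.049 ]
n [array([ 0.466 , -0.1089]), array([ 0.4649, -0.1531]), array([ 0.4639, -0.1952])]
f [array([ 0.5213, -0.1088]), array([ 0.5223, -0.1531]), array([ 0.5233, -0.1951])]
```

Run:
```python
from h import *
np.set_printoptions(precision=4,suppress=True)
s={"eef_pos":np.array([0.4968,-0.2521,0.2233]),"tcp_rot":np.array([.707,.707,0,.002])}
C=cam("wrist",s)
for n,a,b in(("A",(35,200),(143,207)),("B",(203,237),(305,227)),("C",(209,301),(304,294))):
    P,Q=cast(C,a,.01),cast(C,b,.01);d=Q-P
    print(n,(P+Q)/2,np.linalg.norm(d),np.degrees(np.arctan2(d[1],d[0])))
for n,l in(("scene",[(328,267)]),("side",[(282,305)])):pass
# segmentation try: rod masks in side view
im=cv2.imread("pics/side0.png");g=cv2.cvtColor(im,cv2.COLOR_BGR2GRAY)
S=cam("side")
roi=np.zeros_like(g);roi[232:318,150:318]=1
m=((g<150)&(roi>0)).astype(np.uint8)
for c in cv2.findContours(m,0,2)[0]:
    if cv2.contourArea(c)>80:
        v=c[:,0,:];l=v[v[:,0].argmin()];r=v[v[:,0].argmax()]
        P,Q=cast(S,l,.01),cast(S,r,.01);d=Q-P
        print(l,r,(P+Q)/2,np.linalg.norm(d),np.degrees(np.arctan2(d[1],d[0])))
```

```text
A [ 0.3112 -0.3017  0.01  ] 0.11981317766684706 -4.040254682463127
B [ 0.4954 -0.3366  0.01  ] 0.11797972166053444 5.962143894127757
C [ 0.4984 -0.4234  0.01  ] 0.11659979784792218 4.707646860785093
[254 310] [314 304] [ 0.5213 -0.5147  0.01  ] 0.12114705967549232 1.809730328390162
[150 285] [174 317] [ 0.2767 -0.4745  0.01  ] 0.10507273702421493 -58.255383409549
[241 279] [298 274] [ 0.5017 -0.4291  0.01  ] 0.12329571072129535 1.4454736903485292
[238 251] [291 248] [ 0.4995 -0.3433  0.01  ] 0.12228810713340012 -0.6348382389813602
[158 245] [213 245] [ 0.318  -0.3107  0.01  ] 0.12778786008014306 -5.394202159413747
[310 232] [317 253] [ 0.616 -0.329  0.01 ] 0.07446478148274972 -88.22267560879509
```

```bash
python3 -m jog '{"travel":[[0,-18,0],[0,-18,0],[0,-18,0],[0,-18,0],[0,-18,0]],"dr":[[0,0,6.9],[0,0,6.9],[0,0,6.9],[0,0,6.9],[0,0,6.9]],"jaw":[0,0,0,0,0]}'; python3 -m jog '{"travel":[[0,-18,0],[0,-18,0],[0,-18,0],[0,-18,0],[0,-18,0]],"dr":[[0,0,6.9],[0,0,6.9],[0,0,6.9],[0,0,6.9],[0,0,6.9]],"jaw":[0,0,0,0,0]}';  python3 -m jog '{"travel":[[0,-7,-25],[0,0,-25],[0,0,-25],[0,0,-25]],"dr":[[0,0,6.9],[0,0,6.9],[0,0,6.9],[0,0,6.3]],"jaw":[30,30,30,30]}'; python3 -m jog '{"travel":[[0,0,0],[0,0,0]],"dr":[[0,0,0],[0,0,0]],"jaw":[30,30]}'
python3 - <<'E'
from h import *
s=get_state();print(s["qpos"],Rn.from_quat(s["tcp_rot"]).as_matrix().round(3))
im,C=snap("wrist","w7")
E
```

```text
time: 7.95
eef_pos: [0.4963, -0.244, 0.2201]
tcp_rot: [0.464, 0.886, -0.0, -0.001]
contact_force: [0.4, -0.3, 0.6]
opening: 1.0
time: 8.37
eef_pos: [0.496, -0.3341, 0.2198]
tcp_rot: [0.18, 0.984, 0.0, -0.001]
contact_force: [-0.2, 0.1, -0.1]
opening: 0.995
time: 8.7
eef_pos: [0.4958, -0.3404, 0.1189]
tcp_rot: [-0.054, 0.999, 0.0, -0.001]
contact_force: [0.1, 0.8, -0.6]
opening: 0.883
time: 8.87
eef_pos: [0.4953, -0.3389, 0.1187]
tcp_rot: [-0.05, 0.999, 0.002, -0.002]
contact_force: [-0.1, -0.2, 0.1]
opening: 0.878
[-7.68922475e-01  2.42400616e-01  1.84843723e+00 -2.44691465e-04
  1.05614072e+00 -2.43992673e+00] [[-0.995 -0.1   -0.004]
 [-0.1    0.995  0.004]
 [ 0.004  0.004 -1.   ]]
```

View pics/w7.png

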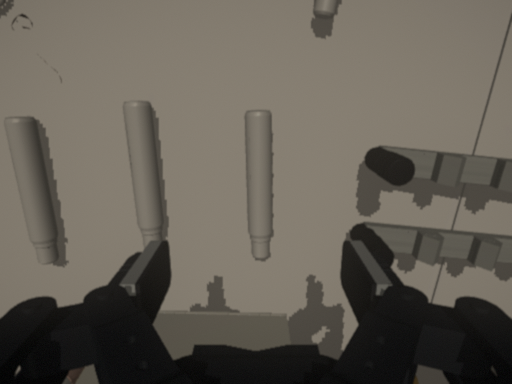

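Run:
```python
from h import *
np.set_printoptions(precision=4,suppress=True)
C=cam("wrist")
for a,b in(((258,113),(261,256)),((135,104),(152,240)),((19,120),(47,261))):
    P,Q=cast(C,a,.01),cast(C,b,.01);d=P-Q;print((P+Q)/2,np.linalg.norm(d),np.degrees(np.arctan2(-d[1],-d[0])))
print(get_state()["eef_pos"])
```

```text
[ 0.4987 -0.3356  0.01  ] 0.1170251733229131 7.11588943188297
[ 0.4973 -0.4264  0.01  ] 0.10889886519135204 7.413890733984495
[ 0.5215 -0.5132  0.01  ] 0.11654077670032457 6.087501563905859
[ 0.4965 -0.3397  0.121 ]
```

```bash
python3 -m jog '{"travel":[[2,3,-35],[0,0,-35],[0,0,-30],[0,0,-12],[0,0,0]],"dr":[[0,0,0],[0,0,0],[0,0,0],[0,0,0],[0,0,0]],"jaw":[80,80,80,80,80]}' 70; python3 -m jog '{"travel":[[0,0,-3],[0,0,0],[0,0,0],[0,0,0],[0,0,0]],"dr":[[0,0,0],[0,0,0],[0,0,0],[0,0,0],[0,0,0]],"jaw":[130,240,240,240,240]}' ; python3 -m jog '{"travel":[[0,0,0],[0,0,0],[0,0,0]],"dr":[[0,0,0],[0,0,0],[0,0,0]],"jaw":[240,240,240]}' ; python3 -m jog '{"travel":[[0,0,5],[0,0,20],[0,0,30],[0,0,0],[0,0,0]],"dr":[[0,0,0],[0,0,0],[0,0,0],[0,0,0],[0,0,0]],"jaw":[240,240,240,240,240]}'
python3 - <<'E'
from h import *
s=get_state();print(s["eef_pos"]);im,C=snap("wrist","w8")
E
```

```text
time: 9.33
eef_pos: [0.4978, -0.335, 0.0074]
tcp_rot: [-0.052, 0.999, 0.002, -0.001]
contact_force: [-0.3, -1.0, -0.5]
opening: 0.684
time: 9.75
eef_pos: [0.5005, -0.3373, 0.0092]
tcp_rot: [-0.052, 0.999, -0.002, 0.002]
contact_force: [-0.7, 0.9, 6.8]
opening: 0.208
time: 10.0
eef_pos: [0.5005, -0.3373, 0.0092]
tcp_rot: [-0.052, 0.999, -0.002, 0.002]
contact_force: [0.2, 0.5, 5.6]
opening: 0.212
time: 10.42
eef_pos: [0.5001, -0.3369, 0.0636]
tcp_rot: [-0.052, 0.999, -0.002, 0.002]
contact_force: [-0.7, 0.6, -2.4]
opening: 0.205
[ 0.50008785 -0.33687376  0.06364001]
```

View pics/w8.png

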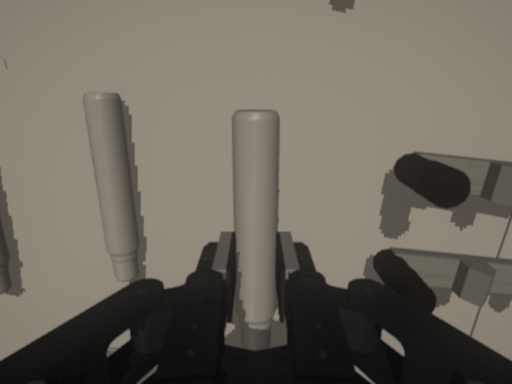

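```bash
python3 -m jog '{"travel":[[0,0,24],[0,0,24],[-2,34,0],[-2,35,0],[-1,35,0]],"dr":[[0,0,0],[0,0,0],[0,0,-2],[0,0,-2],[0,0,-2]],"jaw":[240,240,240,240,240]}'; python3 -m jog '{"travel":[[0,35,0],[0,35,0],[0,35,0],[0,35,0],[0,0,0]],"dr":[[0,0,0],[0,0,0],[0,0,0],[0,0,0],[0,0,0]],"jaw":[240,240,240,240,240]}';  python3 -m jog '{"travel":[[0,0,-25],[0,0,-20],[0,0,0],[0,0,0]],"dr":[[0,0,0],[0,0,0],[0,0,0],[0,0,0]],"jaw":[240,240,240,240]}'
python3 - <<'E'
from h import *
s=get_state();print(s["eef_pos"]);im,C=snap("wrist","w9")
for x in(-30,30):
  for y in(-130,-116,-144): print(x,y,proj(C,[.494+x/1e3,.037+y/1e3,.026]).round(0))
E
```

```text
time: 10.88
eef_pos: [0.4926, -0.2304, 0.1077]
tcp_rot: [0.002, 1.0, 0.001, -0.001]
contact_force: [0.6, 0.7, -1.1]
opening: 0.213
time: 11.3
eef_pos: [0.4913, -0.0861, 0.1066]
tcp_rot: [-0.002, 1.0, 0.002, -0.003]
contact_force: [-0.1, 0.5, -1.2]
opening: 0.207
time: 11.63
eef_pos: [0.4919, -0.0913, 0.062]
tcp_rot: [0.0, 1.0, 0.001, -0.003]
contact_force: [0.1, 0.6, -0.3]
opening: 0.209
[ 0.49191436 -0.09129567  0.06200233]
-30 -130 [251. 174.]
-30 -116 [277. 174.]
-30 -144 [226. 174.]
30 -130 [252. 272.]
30 -116 [275. 272.]
30 -144 [228. 272.]
```

View pics/w9.png

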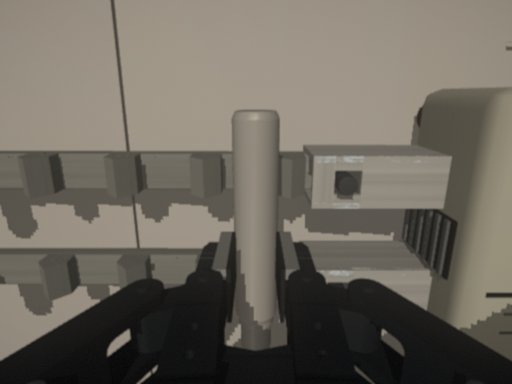

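```bash
python3 -m jog '{"travel":[[3,-2,-10],[0,0,-10],[0,0,-4],[0,0,-2],[0,0,0]],"dr":[[0,0,0],[0,0,0],[0,0,0],[0,0,0],[0,0,0]],"jaw":[240,240,240,240,240]}'; python3 -m jog '{"travel":[[0,0,0],[0,0,0],[0,0,0],[0,0,0]],"dr":[[0,0,0],[0,0,0],[0,0,0],[0,0,0]],"jaw":[179,179,179,179]}';  python3 -m jog '{"travel":[[0,0,20],[0,0,30],[0,0,30],[0,0,0]],"dr":[[0,0,0],[0,0,0],[0,0,0],[0,0,0]],"jaw":[179,179,179,179]}'
python3 - <<'E'
from h import *
s=get_state();print(s["eef_pos"]);im,C=snap("wrist","w10")
g=cv2.cvtColor(im,cv2.COLOR_RGB2GRAY);
for x in(-58.5,58.5):print(proj(C,[.494+x/1e3,-.093,.036]))
E
```

```text
time: 12.1
eef_pos: [0.4963, -0.0936, 0.0374]
tcp_rot: [0.0, 1.0, 0.0, -0.001]
contact_force: [-0.0, -0.2, 0.2]
opening: 0.218
time: 12.43
eef_pos: [0.4973, -0.0939, 0.0388]
tcp_rot: [-0.0, 1.0, -0.0, 0.001]
contact_force: [0.2, -0.2, -0.7]
opening: 0.294
time: 12.77
eef_pos: [0.5011, -0.0953, 0.1251]
tcp_rot: [-0.0, 1.0, -0.002, 0.006]
contact_force: [0.5, -0.1, 0.7]
opening: 0.3
[ 0.50107517 -0.09530063  0.12509698]
[258.7881576   98.60980061]
[258.34170724 256.39044784]
```

View pics/w10.png

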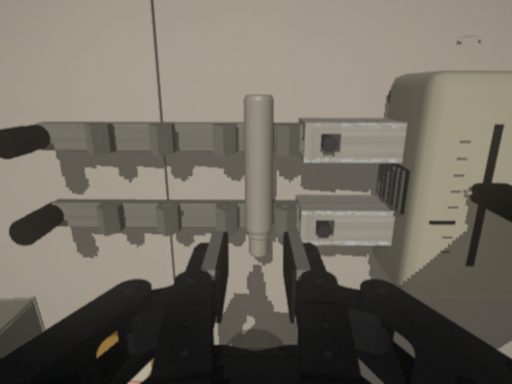

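```bash
python3 -m jog '{"travel":[[0,0,0],[0,-36,0],[0,-36,0],[0,-36,0],[0,-36,0]],"dr":[[0,0,0],[0,0,0],[0,0,0],[0,0,0],[0,0,7]],"jaw":[100,100,100,100,100]}'; python3 -m jog '{"travel":[[0,-36,0],[0,-36,0],[0,-38,0],[0,-38,0],[0,-38,0]],"dr":[[0,0,0],[0,0,0],[0,0,0],[0,0,0],[0,0,0]],"jaw":[80,80,80,80,80]}';  python3 -m jog '{"travel":[[0,0,0],[0,0,0],[0,0,0]],"dr":[[0,0,0],[0,0,0],[0,0,0]],"jaw":[80,80,80]}'
cat >> h.py <<'E'
def rods(im,C,z=.01,verbose=True):
    """rod-like straight regions: intensity bands -> contours -> long thin rectangles of true size"""
    g=cv2.GaussianBlur(cv2.cvtColor(im,cv2.COLOR_RGB2GRAY),(3,3),0);out=[]
    bands=[("c",c) for c in(20,35,50,70)]+[("t",t) for t in range(60,180,8)]
    for k,v in bands:
        m=(cv2.Canny(g,v/2,v)==0) if k=="c" else (g>v)
        for mm in([m] if k=="c" else [m,~m]):
            for c in cv2.findContours(mm.astype(np.uint8)*255,cv2.RETR_CCOMP,2)[0]:
                if cv2.contourArea(c)<200:continue
                (cx,cy),(w,h),a=cv2.minAreaRect(c);b=cv2.boxPoints(((cx,cy),(w,h),a))
                e=[(b[i]+b[(i+1)%4])/2 for i in range(4)]
                if np.linalg.norm(e[0]-e[2])<np.linalg.norm(e[1]-e[3]):e=e[1:]+e[:1]
                P,Q=cast(C,e[0],z),cast(C,e[2],z);L=np.linalg.norm(P-Q);W=np.linalg.norm(cast(C,e[1],z)-cast(C,e[3],z))
                if .095<L<.13 and .012<W<.03 and cv2.contourArea(c)>.75*w*h:
                    d=P-Q;d=d*np.sign(d[0]);out.append([*((P+Q)/2)[:2],L,W,np.degrees(np.arctan2(d[1],d[0]))])
    used=[]
    for o in sorted(out,key=lambda o:abs(o[2]-.117)+abs(o[3]-.02)):
        if all(np.hypot(o[0]-u[0],o[1]-u[1])>.03 for u in used):used.append(o)
    for u in used:print("rod",np.round(u,4))
    return used
E
python3 - <<'E'
from h import *
s={"eef_pos":np.array([.4965,-.3397,.121]),"tcp_rot":np.array([-.05,.999,.002,-.002])}
print("w7");rods(cv2.imread("pics/w7.png")[:,:,::-1].copy(),cam("wrist",s))
print("scene0");rods(cv2.imread("pics/scene0.png")[:,:,::-1].copy(),cam("scene"))
print("side0");rods(cv2.imread("pics/side0.png")[:,:,::-1].copy(),cam("side"))
s=get_state();print("now",s["eef_pos"],s["tcp_rot"],s["qpos"][5])
for n in("wrist","scene","side"):
    print(n);im,C=snap(n,"r2"+n);rods(im,C)
E
```

```text
time: 13.23
eef_pos: [0.4957, -0.2383, 0.1163]
tcp_rot: [-0.062, 0.998, 0.001, -0.001]
contact_force: [0.1, -0.2, 0.5]
opening: 0.612
time: 13.65
eef_pos: [0.4957, -0.4245, 0.1157]
tcp_rot: [-0.061, 0.998, 0.002, -0.001]
contact_force: [-0.0, 0.6, -0.4]
opening: 0.685
time: 13.9
eef_pos: [0.4959, -0.4226, 0.116]
tcp_rot: [-0.061, 0.998, 0.002, -0.001]
contact_force: [0.3, -0.4, -0.4]
opening: 0.684
w7
rod [ 0.5202 -0.5024  0.124   0.0188  5.4902]
rod [ 0.4992 -0.336   0.1244  0.0228  5.8616]
scene0
rod [ 2.13600e-01 -3.92200e-01  1.04500e-01  2.52000e-02 -6.53374e+01]
side0
rod [ 0.5006 -0.3458  0.1225  0.0195  7.5124]
rod [ 0.5019 -0.4328  0.1248  0.0196  7.3946]
rod [ 0.3182 -0.3118  0.1271  0.0207 -3.1949]
rod [ 0.5215 -0.518   0.1274  0.0231  7.2571]
now [ 0.49593933 -0.42256127  0.11603448] [-0.06079844  0.99814787  0.00176592 -0.00112012] -2.5539578882612264
wrist
rod [ 0.5003 -0.4222  0.1243  0.0216  6.8903]
scene
side
rod [ 0.5026 -0.4326  0.1236  0.0194  7.7485]
rod [ 0.3182 -0.3118  0.1271  0.0207 -3.1369]
rod [ 0.5215 -0.5183  0.1275  0.0229  7.6367]
```

```bash
python3 -m jog '{"travel":[[3,0,-35],[0,0,-35],[0,0,-27],[0,0,-10],[0,0,0]],"dr":[[0,0,0],[0,0,0],[0,0,0],[0,0,0],[0,0,0]],"jaw":[80,80,80,80,80]}' 70; python3 -m jog '{"travel":[[0,0,-2],[0,0,0],[0,0,0],[0,0,0],[0,0,0]],"dr":[[0,0,0],[0,0,0],[0,0,0],[0,0,0],[0,0,0]],"jaw":[130,240,240,240,240]}' ; python3 -m jog '{"travel":[[0,0,0],[0,0,0],[0,0,0]],"dr":[[0,0,0],[0,0,0],[0,0,0]],"jaw":[240,240,240]}' ; python3 -m jog '{"travel":[[0,0,5],[0,0,35],[0,0,35],[0,0,25],[0,0,0]],"dr":[[0,0,0],[0,0,0],[0,0,0],[0,0,0],[0,0,0]],"jaw":[240,240,240,240,240]}'; python3 -m jog '{"travel":[[-1,35,0],[-1,35,0],[-1,35,0],[0,35,0],[0,35,0]],"dr":[[0,0,-3],[0,0,-2],[0,0,-2],[0,0,0],[0,0,0]],"jaw":[240,240,240,240,240]}';python3 -m jog '{"travel":[[0,35,0],[0,35,0],[0,36,0],[0,0,0],[0,0,0]],"dr":[[0,0,0],[0,0,0],[0,0,0],[0,0,0],[0,0,0]],"jaw":[240,240,240,240,240]}'
python3 -c "
from h import *
im,C=snap('wrist','w11');s=get_state();print(s['eef_pos'],s['tcp_rot']);rods(im,C,.1)"
```

```text
time: 14.47
eef_pos: [0.4983, -0.4205, 0.0076]
tcp_rot: [-0.062, 0.998, 0.003, -0.002]
contact_force: [-0.6, 0.3, -0.1]
opening: 0.687
time: 14.88
eef_pos: [0.5012, -0.425, 0.0121]
tcp_rot: [-0.061, 0.998, -0.002, 0.001]
contact_force: [-0.0, 1.5, 5.9]
opening: 0.209
time: 15.13
eef_pos: [0.5012, -0.425, 0.0121]
tcp_rot: [-0.061, 0.998, -0.002, 0.001]
contact_force: [0.2, 1.9, 7.2]
opening: 0.201
time: 15.55
eef_pos: [0.5027, -0.427, 0.1172]
tcp_rot: [-0.061, 0.998, -0.005, 0.004]
contact_force: [1.3, -1.1, -0.3]
opening: 0.208
time: 15.97
eef_pos: [0.4957, -0.2468, 0.1081]
tcp_rot: [0.0, 1.0, 0.0, -0.001]
contact_force: [0.9, 0.3, -0.9]
opening: 0.206
time: 16.38
eef_pos: [0.496, -0.1408, 0.1083]
tcp_rot: [-0.002, 1.0, 0.0, -0.001]
contact_force: [1.5, -0.9, -2.5]
opening: 0.208
[ 0.49646932 -0.14215198  0.10867956] [-8.53320491e-04  9.99999579e-01 -9.46254784e-05 -3.24593522e-04]
```

```bash
python3 -m jog '{"travel":[[0,4,-20],[0,0,-20],[0,0,-15],[0,0,0],[0,0,0]],"dr":[[0,0,0],[0,0,0],[0,0,0],[0,0,0],[0,0,0]],"jaw":[240,240,240,240,240]}'; python3 -m jog '{"travel":[[0,0,-8],[0,0,-4],[0,0,-2],[0,0,0],[0,0,0]],"dr":[[0,0,0],[0,0,0],[0,0,0],[0,0,0],[0,0,0]],"jaw":[240,240,240,240,240]}'
```

```text
time: 16.85
eef_pos: [0.4962, -0.1396, 0.0533]
tcp_rot: [0.001, 1.0, 0.0, -0.001]
contact_force: [0.3, 0.5, -0.8]
opening: 0.207
time: 17.27
eef_pos: [0.497, -0.1389, 0.0405]
tcp_rot: [-0.0, 1.0, -0.0, 0.0]
contact_force: [-0.0, -0.2, -1.4]
opening: 0.208
```

Release here (within 2 mm of the seat), lift, and look numerically.

```bash
python3 -m jog '{"travel":[[0,1,-1],[0,0,0],[0,0,0],[0,0,0],[0,0,0]],"dr":[[0,0,0],[0,0,0],[0,0,0],[0,0,0],[0,0,0]],"jaw":[240,240,179,179,179]}';  python3 -m jog '{"travel":[[0,0,0],[0,0,20],[0,0,30],[0,0,30],[0,0,0]],"dr":[[0,0,0],[0,0,0],[0,0,0],[0,0,0],[0,0,0]],"jaw":[179,179,179,179,179]}'
python3 - <<'E'
from h import *
s=get_state();print(s["eef_pos"]);im,C=snap("wrist","w12");rods(im,C,.036)
for n in("scene","side"):
    print(n);im,C=snap(n,"r3"+n);rods(im,C)
    if n=="side":rods(im,C,.036)
E
```

```text
time: 17.68
eef_pos: [0.4972, -0.1379, 0.0396]
tcp_rot: [-0.0, 1.0, -0.0, 0.0]
contact_force: [0.4, -0.0, 0.6]
opening: 0.297
time: 18.1
eef_pos: [0.5008, -0.1396, 0.126]
tcp_rot: [-0.0, 1.0, -0.003, 0.005]
contact_force: [1.6, -0.5, 0.6]
opening: 0.299
[ 0.50084128 -0.13964364  0.12595301]
scene
side
rod [ 0.3194 -0.3122  0.1248  0.0198 -3.0763]
rod [ 0.5223 -0.5184  0.1259  0.0185  7.6341]
rod [ 0.3229 -0.3419  0.1202  0.0191 -3.0763]
rod [ 0.5184 -0.5405  0.1213  0.0178  7.6341]
```

```bash
python3 -m jog '{"travel":[[0,0,0],[2,-37,0],[2,-37,0],[2,-37,0],[2,-37,0]],"dr":[[0,0,0],[0,0,0],[0,0,0],[0,0,0],[0,0,7]],"jaw":[100,100,100,100,100]}'; python3 -m jog '{"travel":[[2,-37,0],[2,-37,0],[2,-37,0],[2,-37,0],[2,-37,0]],"dr":[[0,0,0],[0,0,0],[0,0,0],[0,0,0],[0,0,0]],"jaw":[80,80,80,80,80]}';  python3 -m jog '{"travel":[[2,-37,0],[0,0,0],[0,0,0],[0,0,0]],"dr":[[0,0,0],[0,0,0],[0,0,0],[0,0,0]],"jaw":[80,80,80,80]}'
python3 - <<'E'
from h import *
s=get_state();print(s["eef_pos"],s["tcp_rot"]);im,C=snap("wrist","w13");rods(im,C)
E
```

```text
time: 18.67
eef_pos: [0.5039, -0.2864, 0.1172]
tcp_rot: [-0.062, 0.998, 0.001, -0.001]
contact_force: [1.2, -0.3, -0.5]
opening: 0.606
time: 19.08
eef_pos: [0.5139, -0.4717, 0.1165]
tcp_rot: [-0.061, 0.998, 0.002, -0.001]
contact_force: [1.1, -0.1, 0.7]
opening: 0.683
time: 19.42
eef_pos: [0.516, -0.5066, 0.1168]
tcp_rot: [-0.061, 0.998, 0.002, -0.001]
contact_force: [1.0, 0.9, -0.7]
opening: 0.683
[ 0.51604252 -0.5065792   0.11677405] [-0.06083914  0.99814526  0.0018787  -0.00105509]
rod [ 0.5196 -0.5079  0.1235  0.0217  6.8001]
```

```bash
python3 -m jog '{"travel":[[3,-1,-35],[0,0,-35],[0,0,-27],[0,0,-10],[0,0,0]],"dr":[[0,0,0],[0,0,0],[0,0,0],[0,0,0],[0,0,0]],"jaw":[80,80,80,80,80]}' 70; python3 -m jog '{"travel":[[0,0,-2],[0,0,0],[0,0,0],[0,0,0],[0,0,0]],"dr":[[0,0,0],[0,0,0],[0,0,0],[0,0,0],[0,0,0]],"jaw":[130,240,240,240,240]}' ; python3 -m jog '{"travel":[[0,0,0],[0,0,0],[0,0,0]],"dr":[[0,0,0],[0,0,0],[0,0,0]],"jaw":[240,240,240]}' ; python3 -m jog '{"travel":[[0,0,5],[0,0,35],[0,0,35],[0,0,25],[0,0,0]],"dr":[[0,0,0],[0,0,0],[0,0,0],[0,0,0],[0,0,0]],"jaw":[240,240,240,240,240]}'; python3 -m jog '{"travel":[[-4,36,0],[-4,36,0],[-4,36,0],[-4,36,0],[-4,36,0]],"dr":[[0,0,-3],[0,0,-2],[0,0,-2],[0,0,0],[0,0,0]],"jaw":[240,240,240,240,240]}';python3 -m jog '{"travel":[[-3,36,0],[0,36,0],[0,36,0],[0,36,0],[0,0,0]],"dr":[[0,0,0],[0,0,0],[0,0,0],[0,0,0],[0,0,0]],"jaw":[240,240,240,240,240]}';python3 -m jog '{"travel":[[0,0,0],[0,0,0]],"dr":[[0,0,0],[0,0,0]],"jaw":[240,240]}'
```

```text
time: 19.88
eef_pos: [0.5183, -0.5049, 0.0078]
tcp_rot: [-0.062, 0.998, 0.004, -0.002]
contact_force: [-0.6, 0.1, -0.7]
opening: 0.685
time: 20.3
eef_pos: [0.5212, -0.5102, 0.0136]
tcp_rot: [-0.061, 0.998, -0.002, 0.001]
contact_force: [0.1, 0.8, 5.7]
opening: 0.208
time: 20.55
eef_pos: [0.5212, -0.5102, 0.0136]
tcp_rot: [-0.061, 0.998, -0.002, 0.001]
contact_force: [-0.1, 1.4, 6.1]
opening: 0.199
time: 20.97
eef_pos: [0.5225, -0.5122, 0.1189]
tcp_rot: [-0.061, 0.998, -0.006, 0.004]
contact_force: [0.9, -1.6, 0.5]
opening: 0.201
time: 21.38
eef_pos: [0.4986, -0.3266, 0.1088]
tcp_rot: [0.0, 1.0, 0.001, -0.001]
contact_force: [0.3, -0.2, -1.1]
opening: 0.204
time: 21.8
eef_pos: [0.4948, -0.1786, 0.1082]
tcp_rot: [-0.002, 1.0, 0.002, -0.002]
contact_force: [-0.3, -0.6, -1.3]
opening: 0.201
time: 21.97
eef_pos: [0.4967, -0.1848, 0.1098]
tcp_rot: [-0.0, 1.0, -0.0, -0.0]
contact_force: [-0.8, 0.3, -1.5]
opening: 0.201
```

```bash
python3 -m jog '{"travel":[[0,3,-20],[0,0,-20],[0,0,-15],[0,0,0],[0,0,0]],"dr":[[0,0,0],[0,0,0],[0,0,0],[0,0,0],[0,0,0]],"jaw":[240,240,240,240,240]}'; python3 -m jog '{"travel":[[0,0,-8],[0,0,-4],[0,0,-3],[0,0,0],[0,0,0]],"dr":[[0,0,0],[0,0,0],[0,0,0],[0,0,0],[0,0,0]],"jaw":[240,240,240,240,240]}'
```

```text
time: 22.38
eef_pos: [0.4962, -0.1826, 0.0543]
tcp_rot: [0.001, 1.0, 0.001, -0.001]
contact_force: [-0.2, -0.0, -0.5]
opening: 0.204
time: 22.8
eef_pos: [0.4969, -0.1818, 0.0403]
tcp_rot: [-0.0, 1.0, -0.0, 0.0]
contact_force: [-1.2, 0.3, -0.3]
opening: 0.2
```

```bash
python3 -m jog '{"travel":[[0,0,0],[0,0,0],[0,0,0],[0,0,0]],"dr":[[0,0,0],[0,0,0],[0,0,0],[0,0,0]],"jaw":[179,179,179,179]}';  python3 -m jog '{"travel":[[0,0,20],[0,0,30],[0,0,30],[0,0,0],[0,0,0]],"dr":[[0,0,0],[0,0,0],[0,0,0],[0,0,0],[0,0,0]],"jaw":[179,179,179,179,179]}'; python3 -c "
from h import *
s=get_state();print(s['eef_pos']);im,C=snap('wrist','w14')"
python3 -m jog '{"travel":[[-31,-20,0],[-31,-20,0],[-31,-20,0],[-31,-20,0],[-31,-20,0]],"dr":[[0,0,0],[0,0,0],[0,0,0],[0,0,0],[0,0,-4]],"jaw":[80,80,80,80,80]}';  python3 -m jog '{"travel":[[-31,-20,0],[0,0,0],[0,0,0],[0,0,0]],"dr":[[0,0,0],[0,0,0],[0,0,0],[0,0,0]],"jaw":[80,80,80,80]}'
python3 - <<'E'
from h import *
s=get_state();print(s["eef_pos"],s["tcp_rot"],s["qpos"]);im,C=snap("wrist","w15");rods(im,C)
im,C=snap("side","r4");rods(im,C)
E
```

```text
time: 23.13
eef_pos: [0.4972, -0.1819, 0.0407]
tcp_rot: [-0.0, 1.0, -0.0, 0.0]
contact_force: [-1.1, -0.6, 0.9]
opening: 0.299
time: 23.55
eef_pos: [0.4985, -0.1826, 0.1229]
tcp_rot: [-0.0, 1.0, -0.001, 0.002]
contact_force: [-0.1, -0.1, -0.2]
opening: 0.299
[ 0.49845718 -0.18263792  0.12292798]
time: 24.02
eef_pos: [0.3397, -0.2811, 0.1184]
tcp_rot: [0.035, 0.999, 0.001, -0.001]
contact_force: [-0.0, -1.1, 0.2]
opening: 0.688
time: 24.35
eef_pos: [0.3104, -0.301, 0.1191]
tcp_rot: [0.035, 0.999, 0.001, -0.001]
contact_force: [-0.4, 0.2, -0.3]
opening: 0.685
[ 0.31043911 -0.30102485  0.11906689] [ 3.53666340e-02  9.99373656e-01  1.10900060e-03 -5.16246416e-04] [-1.00574914e+00 -1.36196721e-01  2.24453859e+00  4.66450022e-04
  1.03566425e+00 -2.50603575e+00]
rod [ 0.3153 -0.2994  0.1233  0.0235 -3.992 ]
rod [ 0.3182 -0.3118  0.1271  0.0207 -3.1949]
```

```bash
python3 -m jog '{"travel":[[4,1,-35],[0,0,-35],[0,0,-29],[0,0,-10],[0,0,0]],"dr":[[0,0,0],[0,0,0],[0,0,0],[0,0,0],[0,0,0]],"jaw":[80,80,80,80,80]}' 70; python3 -m jog '{"travel":[[0,0,-2],[0,0,0],[0,0,0],[0,0,0],[0,0,0]],"dr":[[0,0,0],[0,0,0],[0,0,0],[0,0,0],[0,0,0]],"jaw":[130,240,240,240,240]}' ; python3 -m jog '{"travel":[[0,0,0],[0,0,0],[0,0,0]],"dr":[[0,0,0],[0,0,0],[0,0,0]],"jaw":[240,240,240]}' ; python3 -m jog '{"travel":[[0,0,5],[0,0,35],[0,0,35],[0,0,25],[0,0,0]],"dr":[[0,0,0],[0,0,0],[0,0,0],[0,0,0],[0,0,0]],"jaw":[240,240,240,240,240]}'; python3 -m jog '{"travel":[[36,15,0],[36,15,0],[36,15,0],[36,15,0],[36,14,0]],"dr":[[0,0,2],[0,0,2],[0,0,0],[0,0,0],[0,0,0]],"jaw":[240,240,240,240,240]}';python3 -m jog '{"travel":[[0,0,0],[0,0,0],[0,0,0]],"dr":[[0,0,0],[0,0,0],[0,0,0]],"jaw":[240,240,240]}'
```

```text
time: 24.87
eef_pos: [0.3141, -0.2977, 0.0084]
tcp_rot: [0.034, 0.999, 0.003, -0.002]
contact_force: [-1.4, 0.3, -0.6]
opening: 0.683
time: 25.28
eef_pos: [0.316, -0.3022, 0.0113]
tcp_rot: [0.035, 0.999, -0.002, 0.001]
contact_force: [-0.5, 1.1, 6.3]
opening: 0.208
time: 25.53
eef_pos: [0.316, -0.3022, 0.0113]
tcp_rot: [0.035, 0.999, -0.001, 0.001]
contact_force: [0.3, 1.3, 6.8]
opening: 0.206
time: 25.95
eef_pos: [0.3171, -0.3042, 0.1155]
tcp_rot: [0.035, 0.999, -0.005, 0.004]
contact_force: [1.1, -0.5, -0.2]
opening: 0.21
time: 26.37
eef_pos: [0.4956, -0.2253, 0.1081]
tcp_rot: [0.0, 1.0, 0.0, -0.001]
contact_force: [0.4, -0.7, -1.3]
opening: 0.208
time: 26.62
eef_pos: [0.4939, -0.2261, 0.108]
tcp_rot: [-0.0, 1.0, 0.001, -0.001]
contact_force: [0.1, -0.2, -1.3]
opening: 0.208
```

```bash
python3 -m jog '{"travel":[[2,1,-20],[0,0,-20],[0,0,-15],[0,0,0],[0,0,0]],"dr":[[0,0,0],[0,0,0],[0,0,0],[0,0,0],[0,0,0]],"jaw":[240,240,240,240,240]}'; python3 -m jog '{"travel":[[0,0,-8],[0,0,-4],[0,0,-3],[0,0,0],[0,0,0]],"dr":[[0,0,0],[0,0,0],[0,0,0],[0,0,0],[0,0,0]],"jaw":[240,240,240,240,240]}'
```

```text
time: 27.03
eef_pos: [0.4949, -0.2258, 0.0532]
tcp_rot: [0.001, 1.0, 0.001, -0.001]
contact_force: [0.1, -0.2, -1.2]
opening: 0.207
time: 27.45
eef_pos: [0.4969, -0.2258, 0.0394]
tcp_rot: [-0.0, 1.0, -0.0, 0.0]
contact_force: [0.8, 0.6, -1.4]
opening: 0.206
```

```bash
python3 -m jog '{"travel":[[0,0,-1],[0,0,0],[0,0,0],[0,0,0],[0,0,0]],"dr":[[0,0,0],[0,0,0],[0,0,0],[0,0,0],[0,0,0]],"jaw":[240,179,179,179,179]}';  python3 -m jog '{"travel":[[0,0,20],[0,0,30],[0,0,30],[0,15,40],[0,25,30]],"dr":[[0,0,0],[0,0,0],[0,0,0],[0,0,0],[0,0,0]],"jaw":[179,179,179,179,179]}'; python3 -m jog '{"travel":[[0,30,30],[0,30,0],[0,0,0],[0,0,0],[0,0,0]],"dr":[[0,0,0],[0,0,0],[0,0,0],[0,0,0],[0,0,0]],"jaw":[179,179,179,179,179]}'
python3 - <<'E'
from h import *
s=get_state();print(s['eef_pos']);im,C=snap('wrist','w16')
for y in(-.093,-.137,-.181,-.225):print([proj(C,[.494+x,y,.036]).round(0) for x in(-.0585,.0585)])
for x in(.04,.06,.08,.1):print("air",x,proj(C,[.494-.035+x,.043,.114]).round(0))
E
```

```text
time: 27.87
eef_pos: [0.4971, -0.2259, 0.0386]
tcp_rot: [-0.0, 1.0, -0.0, 0.0]
contact_force: [0.2, 0.4, -0.3]
opening: 0.297
time: 28.28
eef_pos: [0.4975, -0.1877, 0.1904]
tcp_rot: [0.001, 1.0, -0.001, 0.001]
contact_force: [1.4, 0.9, 0.2]
opening: 0.299
time: 28.7
eef_pos: [0.4965, -0.1268, 0.2161]
tcp_rot: [-0.0, 1.0, -0.0, -0.0]
contact_force: [0.4, -0.7, 0.2]
opening: 0.3
[ 0.49653483 -0.12677644  0.21612303]
[array([291., 103.]), array([288., 220.])]
[array([244., 103.]), array([245., 220.])]
[array([197., 103.]), array([202., 220.])]
[array([150., 103.]), array([160., 220.])]
air 0.04 [477. 192.]
air 0.06 [473. 217.]
air 0.08 [468. 240.]
air 0.1 [464. 263.]
```

View pics/w16.png

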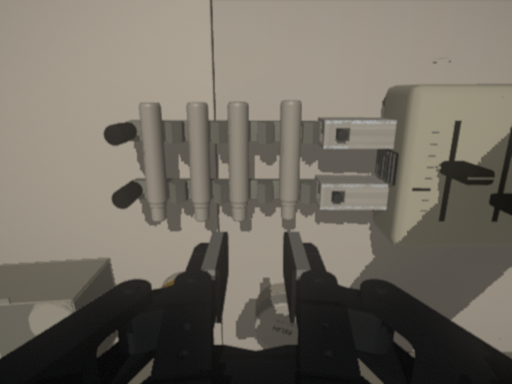

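Run:
```python
from h import *
np.set_printoptions(linewidth=250)
im=cv2.imread("pics/w16.png");g=cv2.cvtColor(im,cv2.COLOR_BGR2GRAY)
print("cols",np.arange(130,322,2))
for r in(126,132,138,158,188):print(r,g[r-1:r+2,130:322].mean(0).astype(int)[::2])
c=cv2.resize(im[90:235,95:400],None,fx=2.6,fy=2.6,interpolation=cv2.INTER_CUBIC)
cv2.imwrite("pics/w16c.png",c);print(c.shape)
```

```text
cols [130 132 134 136 138 140 142 144 146 148 150 152 154 156 158 160 162 164 166 168 170 172 174 176 178 180 182 184 186 188 190 192 194 196 198 200 202 204 206 208 210 212 214 216 218 220 222 224 226 228 230 232 234 236 238 240 242 244 246 248 250 252
 254 256 258 260 262 264 266 268 270 272 274 276 278 280 282 284 286 288 290 292 294 296 298 300 302 304 306 308 310 312 314 316 318 320]
126 [ 45  44  64 104 111 108 126 134 137 136 133 126 117 106  92  77  68  79  97  97  95  85  84  85  84  82  61  83 106 110 127 135 136 137 132 124 115 103  86  68  81  98  97  97  92  85  85  85  84 102 119 131 135 138 136 130 121 111  95  74  85 110
 109 107  98  97  98  97  86  84  85  83  88 109 109  98 114 126 133 137 138 135 129 120 107  89  77  94  97  97  97  95  86  85  84 102]
132 [ 45  44  43  67 107 107 117 133 136 136 134 127 118 108  96  81  67  73  96  97  96  87  84  84  84  84  64  80 107 108 126 134 136 137 133 124 116 104  88  69  81  99  97  96  94  84  85  83  83 105 120 131 135 137 136 130 121 111  94  73  83 108
 107 105  98  97  98  97  87  84  84  82  85 108 107  96 115 126
[... 560 characters left out ...]
8  88 115 134  87  88  88  90 116 129 135 137 134 128 120 109  95  76  86  88  84  63 110 111  89  90  90  91 117 130 134 136 135 129 121 111  94  80  90  90
 114 153 151 104  90  91  91  91  90  91  89 114 146 105 117 128 134 136 136 131 124 113  96 121  99  89  90  90  90  90  90  92  90  89]
188 [ 44  44  44  42  42  41  81 111 112 128 135 136 134 128 121 110  98  82  66  73  94  96  93  83  83  83  82  76  57  93 104 121 132 135 135 132 125 116 104  87  68  79  97  95  95  89  82  83  82  85 113 127 133 136 135 130 122 112  95  73  82 108
 107 105  97  96  96  94  85  83  82  80 103 109 104 106 122 131 136 137 135 129 120 105  87  77  97  96  96  96  87  83  83  92  78  93]
(377, 793, 3)
```

```bash
python3 -m jog '{"travel":[[0,32,10],[0,32,10],[0,32,10],[0,32,0],[0,29,0]],"dr":[[0,0,-7],[0,0,-7],[0,0,-7],[0,0,-7],[0,0,-7]],"jaw":[120,120,120,120,120]}'; python3 -m jog '{"travel":[[0,0,0],[0,0,0],[0,0,0],[0,0,0],[0,0,0]],"dr":[[0,0,-7],[0,0,-7],[0,0,-7],[0,0,-7],[0,0,-7]],"jaw":[120,120,120,120,120]}'; python3 -m jog '{"travel":[[0,0,0],[0,0,0],[0,0,0],[0,0,0],[0,0,0]],"dr":[[0,0,-7],[0,0,-7],[0,0,-6],[0,0,0],[0,0,0]],"jaw":[120,120,120,120,120]}'
python3 - <<'E'
from h import *
s=get_state();print(repr(s['eef_pos']),repr(s["tcp_rot"]),s["qpos"]);im,C=snap('wrist','w17')
print([proj(C,p).round(0) for p in([.42,0,.074],[.57,.13,.074],[.494,.043,.074],[.494,.091,.074])])
cv2.imwrite("pics/w17c.png",cv2.resize(im[20:220,130:390,::-1],None,fx=3,fy=3,interpolation=cv2.INTER_CUBIC))
E
```

```text
time: 29.17
eef_pos: [0.4972, 0.0298, 0.2466]
tcp_rot: [0.303, 0.953, -0.0, 0.0]
contact_force: [0.4, 0.6, 0.5]
opening: 0.528
time: 29.58
eef_pos: [0.4968, 0.0285, 0.2454]
tcp_rot: [0.576, 0.818, -0.001, -0.001]
contact_force: [-0.3, 0.6, -0.4]
opening: 0.53
time: 30.0
eef_pos: [0.4968, 0.0287, 0.2457]
tcp_rot: [0.706, 0.709, -0.001, -0.001]
contact_force: [-0.3, -0.2, -0.2]
opening: 0.529
array([0.49682732, 0.02869765, 0.24569928]) array([ 7.05662917e-01,  7.08547165e-01, -5.90853334e-04, -6.42801134e-04]) [-1.46373650e-01 -1.23187293e-01  1.98674257e+00 -1.93456498e-04
  1.27977372e+00 -1.50396927e-01]
[array([178., 197.]), array([340.,  56.]), array([253., 154.]), array([253., 102.])]
```

View pics/w17c.png

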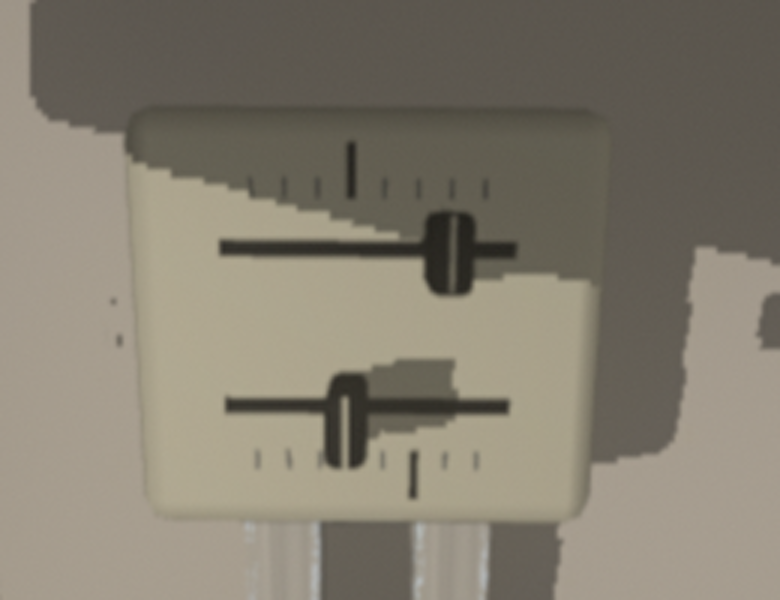

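```bash
cat > sl.py <<'E'
from h import *
s={"eef_pos":np.array([0.49682732,0.02869765,0.24569928]),"tcp_rot":np.array([.705663,.708547,-.00059,-.00064])}
C=cam("wrist",s);f=lambda x,y,z:cast(C,(130+x/3,20+y/3),z).round(4)
print("air ptr",f(345,410,.114),"mark",f(413,475,.074),"track",f(226,405,.074),f(509,407,.074))
print("heat ptr",f(453,240,.114),"mark",f(351,170,.074),"track",f(220,247,.074),f(516,250,.074))
E
python3 sl.py
```

```text
air ptr [0.4877 0.0481 0.114 ] mark [0.5083 0.0193 0.074 ] track [0.4488 0.042  0.074 ] [0.5384 0.0417 0.074 ]
heat ptr [0.5164 0.0937 0.114 ] mark [0.4886 0.1127 0.074 ] track [0.4488 0.0904 0.074 ] [0.5385 0.0899 0.074 ]
```

```bash
python3 -m jog '{"travel":[[-9,14,-20],[0,0,-38],[0,0,-38],[0,0,-35],[0,0,0]],"dr":[[0,0,0],[0,0,0],[0,0,0],[0,0,0],[0,0,0]],"jaw":[120,120,120,120,120]}' 40; python3 -m jog '{"travel":[[0,0,-20],[0,0,-7],[0,0,0],[0,0,0],[0,0,0]],"dr":[[0,0,0],[0,0,0],[0,0,0],[0,0,0],[0,0,0]],"jaw":[120,120,120,120,250]}'; python3 -m jog '{"travel":[[0,0,0],[0,0,0],[0,0,0],[0,0,0]],"dr":[[0,0,0],[0,0,0],[0,0,0],[0,0,0]],"jaw":[250,250,250,250]}'; python3 -m jog '{"travel":[[5,0,0],[8,0,0],[7,0,0],[0,0,0],[0,0,0]],"dr":[[0,0,0],[0,0,0],[0,0,0],[0,0,0],[0,0,0]],"jaw":[250,250,250,250,250]}'
```

```text
time: 30.47
eef_pos: [0.482, 0.044, 0.1079]
tcp_rot: [0.706, 0.709, -0.005, -0.006]
contact_force: [-1.3, 0.8, -0.7]
opening: 0.53
time: 30.88
eef_pos: [0.4892, 0.0434, 0.0905]
tcp_rot: [0.706, 0.708, 0.001, 0.001]
contact_force: [0.2, -0.8, -0.7]
opening: 0.404
time: 31.22
eef_pos: [0.4887, 0.0435, 0.0901]
tcp_rot: [0.706, 0.708, 0.001, 0.001]
contact_force: [-1.7, 0.1, 6.3]
opening: 0.134
time: 31.63
eef_pos: [0.5097, 0.0435, 0.0901]
tcp_rot: [0.706, 0.708, 0.001, 0.002]
contact_force: [1.1, -0.4, 5.7]
opening: 0.134
```

```bash
python3 -m jog '{"travel":[[0,0,0],[0,0,0],[0,0,0],[0,0,30],[0,0,30]],"dr":[[0,0,0],[0,0,0],[0,0,0],[0,0,0],[0,0,0]],"jaw":[130,130,130,130,130]}'; python3 -m jog '{"travel":[[4,24,0],[4,24,0],[0,0,0],[0,0,0]],"dr":[[0,0,0],[0,0,0],[0,0,0],[0,0,0]],"jaw":[120,120,120,120]}';python3 -m jog '{"travel":[[0,0,-30],[0,0,-20],[0,0,-10],[0,0,0],[0,0,0]],"dr":[[0,0,0],[0,0,0],[0,0,0],[0,0,0],[0,0,0]],"jaw":[120,120,120,120,250]}'; python3 -m jog '{"travel":[[0,0,0],[0,0,0],[0,0,0],[0,0,0]],"dr":[[0,0,0],[0,0,0],[0,0,0],[0,0,0]],"jaw":[250,250,250,250]}'; python3 -m jog '{"travel":[[-9,0,0],[-9,0,0],[-9,0,0],[0,0,0],[0,0,0]],"dr":[[0,0,0],[0,0,0],[0,0,0],[0,0,0],[0,0,0]],"jaw":[250,250,250,250,250]}'
```

```text
time: 32.05
eef_pos: [0.5051, 0.0439, 0.1461]
tcp_rot: [0.706, 0.708, -0.002, -0.003]
contact_force: [2.2, 0.4, 1.0]
opening: 0.491
time: 32.38
eef_pos: [0.5151, 0.0923, 0.148]
tcp_rot: [0.705, 0.709, -0.001, -0.0]
contact_force: [-0.2, -1.3, 0.2]
opening: 0.527
time: 32.8
eef_pos: [0.5154, 0.0911, 0.0881]
tcp_rot: [0.706, 0.708, -0.001, -0.001]
contact_force: [0.2, 0.2, -0.4]
opening: 0.407
time: 33.13
eef_pos: [0.517, 0.0913, 0.0902]
tcp_rot: [0.706, 0.708, 0.001, 0.001]
contact_force: [-1.3, -0.6, 4.0]
opening: 0.13
time: 33.55
eef_pos: [0.4883, 0.0914, 0.0901]
tcp_rot: [0.706, 0.708, 0.0, 0.001]
contact_force: [-2.0, -1.9, 7.3]
opening: 0.132
```

```bash
python3 -m jog '{"travel":[[0,0,0],[0,0,0],[0,0,0],[0,0,35],[0,0,35]],"dr":[[0,0,0],[0,0,0],[0,0,0],[0,0,0],[0,0,0]],"jaw":[130,130,130,130,130]}'; python3 -m jog '{"travel":[[4,-31,40],[5,-32,40],[0,0,6],[0,0,0],[0,0,0]],"dr":[[0,0,0],[0,0,0],[0,0,0],[0,0,0],[0,0,0]],"jaw":[120,120,120,120,120]}'
python3 - <<'E'
from h import *
np.set_printoptions(linewidth=250)
s=get_state();print(s['eef_pos'],s["tcp_rot"]);im,C=snap('wrist','w18');g=cv2.cvtColor(im,cv2.COLOR_RGB2GRAY)
for nm,x,y,my in(("air",.5086,.043,.0193),("heat",.4886,.091,.1127)):
    u,v=proj(C,[x,y,.114]);mu,mv=proj(C,[x,my,.074]);print(nm,u,v,mu,mv)
    u0=int(u)-20
    for r in range(int(v)-9,int(v)+10,3):print(r,u0,g[r,u0:u0+40])
    u0=int(mu)-14
    for r in range(int(mv)-6,int(mv)+7,3):print("m",r,u0,g[r,u0:u0+28])
E
```

```text
time: 33.97
eef_pos: [0.4857, 0.0918, 0.1559]
tcp_rot: [0.706, 0.708, -0.003, -0.003]
contact_force: [1.4, 0.1, -0.1]
opening: 0.488
time: 34.38
eef_pos: [0.4955, 0.0405, 0.2288]
tcp_rot: [0.706, 0.708, -0.0, -0.001]
contact_force: [-0.5, 0.9, -0.9]
opening: 0.527
[0.49546906 0.040537   0.22875496] [ 7.06248903e-01  7.07963100e-01 -3.04756387e-04 -8.02362567e-04]
air 272.382810679013 181.81576440597303 269.9152407658481 195.3444679064532
172 252 [ 52  53  52  51  52  51  52  51  53  51  52  51  51  51  50  51  51  51  51  54  73 115 137 101  61  50  50  49  48  48  48  48  48  47  47  48  48  48  48  47]
175 252 [161 162 161 161 161 160 161 161 160 160 162 160 145  99  60  50  52  53  53  55  76 120 139 100  58  51  50  49  53  71  90  91  91  91  91  90  90  91  90  90]
178 252 [166 166 166 166 167 166 166 167 166 165 167 165 147  89  52  51  52  52  52  55  84 128 139  92  53  50  50  49  53  72  96 100 100 100 100 100 100  99  99 101]
181 252 [166 167 166 165 165 166 165 165 165 165 166 165 148  97  56  49  52  52  52  57  90 134 141  91  53  50  50  52  70 116 154 161 160 161 160
[... 2155 characters left out ...]
46  46  68  95  99  99  98  99  98  97  98  98  98  97]
129 226 [167 167 167 167 167 166 166 166 166 167 168 166 147  84  50  50  52  52  65 110 146 123  71  47  47  47  46  59 104 153 163 161 162 161 161 160 160 160 161 160]
m 84 234 [95 96 97 96 96 95 95 95 95 96 95 90 72 44 40 65 90 96 95 95 95 96 96 95 95 95 96 94]
m 87 234 [96 97 95 97 96 96 96 96 97 96 95 91 72 44 41 65 90 96 96 95 96 95 96 96 96 95 95 96]
m 90 234 [97 96 96 96 96 97 96 96 96 96 96 91 73 46 42 66 91 96 96 94 96 95 96 95 96 95 96 95]
m 93 234 [95 89 85 92 95 97 96 95 96 97 96 91 72 45 42 66 92 96 96 96 96 95 97 96 91 83 85 93]
m 96 234 [94 82 75 86 96 97 97 96 96 96 97 92 74 45 42 65 93 97 96 96 96 96 96 95 89 76 82 94]
```

```bash
python3 -m jog '{"travel":[[0,-10,0],[0,0,0],[0,0,0],[0,0,0],[0,0,0]],"dr":[[0,0,0],[0,0,0],[0,0,0],[0,0,0],[0,0,0]],"jaw":[120,120,120,120,120]}'
python3 - <<'E'
from h import *
s=get_state();print(s['eef_pos'],s["tcp_rot"]);im,C=snap('wrist','w19');g=cv2.cvtColor(im,cv2.COLOR_RGB2GRAY).astype(float)
def peak(r,u,sgn,w=4):
    a=sgn*g[int(r)-2:int(r)+3].mean(0);i=np.arange(int(u)-5,int(u)+6);p=i[a[i].argmax()]
    j=np.arange(p-w,p+w+1);k=np.clip(a[j]-np.percentile(a[j],30),0,None);return (j*k).sum()/k.sum()
for nm,x,y,my in(("air",.5086,.043,.0155),("heat",.4886,.091,.1127)):
    u,v=proj(C,[x,y,.114]);mu,mv=proj(C,[x,my,.074])
    a,b=peak(v,u,1,3),peak(mv,mu,-1,3)
    print(nm,(u,v),a,(mu,mv),b,cast(C,(a,v),.114),cast(C,(b,mv),.074))
E
```

```text
time: 34.85
eef_pos: [0.496, 0.0304, 0.2293]
tcp_rot: [0.706, 0.708, -0.0, -0.0]
contact_force: [0.2, 0.2, 0.7]
opening: 0.531
[0.49598514 0.0304448  0.22928429] [ 7.06033371e-01  7.08178385e-01 -2.59454931e-04 -4.32726151e-04]
air (np.float64(271.82887232578827), np.float64(169.21903162649255)) 273.1310975609756 (np.float64(269.3229638815775), np.float64(188.61370474535929)) 268.78211805555554 [0.50962701 0.04300292 0.114     ] [0.50809914 0.01549856 0.074     ]
heat (np.float64(246.17170497861545), np.float64(106.52695533307742)) 245.34918032786885 (np.float64(247.31199047574748), np.float64(78.07526969089727)) 246.82272727272726 [0.48798416 0.09099832 0.114     ] [0.48818649 0.11269889 0.074     ]
```

```bash
python3 -m jog '{"travel":[[13,13,-20],[0,0,-38],[0,0,-38],[0,0,-20],[0,0,0]],"dr":[[0,0,0],[0,0,0],[0,0,0],[0,0,0],[0,0,0]],"jaw":[120,120,120,120,120]}' 40; python3 -m jog '{"travel":[[0,0,-17],[0,0,-6],[0,0,0],[0,0,0],[0,0,0]],"dr":[[0,0,0],[0,0,0],[0,0,0],[0,0,0],[0,0,0]],"jaw":[120,120,120,120,250]}'; python3 -m jog '{"travel":[[0,0,0],[0,0,0],[0,0,0],[0,0,0]],"dr":[[0,0,0],[0,0,0],[0,0,0],[0,0,0]],"jaw":[250,250,250,250]}'
```

```text
time: 35.32
eef_pos: [0.5049, 0.0439, 0.1081]
tcp_rot: [0.706, 0.708, -0.004, -0.005]
contact_force: [-0.6, -1.0, -0.3]
opening: 0.531
time: 35.73
eef_pos: [0.5103, 0.0432, 0.0925]
tcp_rot: [0.706, 0.708, 0.001, 0.001]
contact_force: [0.1, 0.4, 0.3]
opening: 0.405
time: 36.07
eef_pos: [0.51, 0.0432, 0.0922]
tcp_rot: [0.706, 0.708, 0.001, 0.001]
contact_force: [-0.2, -0.1, 5.9]
opening: 0.13
```

```bash
python3 -m jog '{"travel":[[-1.5,0,0],[0,0,0],[0,0,0]],"dr":[[0,0,0],[0,0,0],[0,0,0]],"jaw":[250,250,250]}'; python3 -m jog '{"travel":[[0,0,0],[0,0,0],[0,0,0],[0,0,35],[0,0,35]],"dr":[[0,0,0],[0,0,0],[0,0,0],[0,0,0],[0,0,0]],"jaw":[130,130,130,130,130]}'; python3 -m jog '{"travel":[[-6,-6,35],[-6,-6,35],[0,0,0],[0,0,0],[0,0,0]],"dr":[[0,0,0],[0,0,0],[0,0,0],[0,0,0],[0,0,0]],"jaw":[120,120,120,120,120]}';python3 -m jog '{"travel":[[0,0,0],[0,0,0],[0,0,0]],"dr":[[0,0,0],[0,0,0],[0,0,0]],"jaw":[120,120,120]}'
python3 - <<'E'
from h import *
s=get_state();print(s['eef_pos'],s["tcp_rot"]);im,C=snap('wrist','w20');g=cv2.cvtColor(im,cv2.COLOR_RGB2GRAY).astype(float)
def peak(r,u,sgn,w=4):
    a=sgn*g[int(r)-2:int(r)+3].mean(0);i=np.arange(int(u)-5,int(u)+6);p=i[a[i].argmax()]
    j=np.arange(p-w,p+w+1);k=np.clip(a[j]-np.percentile(a[j],30),0,None);return (j*k).sum()/k.sum()
for nm,x,y,my in(("air",.5086,.043,.0155),("heat",.4886,.091,.1127)):
    u,v=proj(C,[x,y,.114]);mu,mv=proj(C,[x,my,.074])
    a,b=peak(v,u,1,3),peak(mv,mu,-1,3)
    print(nm,(u,v),a,(mu,mv),b,cast(C,(a,v),.114),cast(C,(b,mv),.074))
for n in("scene","side"):
    im,C=snap(n,"fin"+n);rods(im,C)
E
```

```text
time: 36.32
eef_pos: [0.509, 0.0432, 0.0922]
tcp_rot: [0.706, 0.708, 0.001, 0.001]
contact_force: [1.1, -0.1, 5.9]
opening: 0.131
time: 36.73
eef_pos: [0.5048, 0.0435, 0.158]
tcp_rot: [0.706, 0.708, -0.003, -0.003]
contact_force: [0.8, 0.1, 0.8]
opening: 0.49
time: 37.15
eef_pos: [0.4951, 0.0313, 0.2298]
tcp_rot: [0.706, 0.708, -0.0, -0.001]
contact_force: [0.5, -1.2, 0.7]
opening: 0.53
time: 37.4
eef_pos: [0.495, 0.0315, 0.229]
tcp_rot: [0.706, 0.708, -0.001, -0.001]
contact_force: [0.1, -0.1, -0.8]
opening: 0.528
[0.49496153 0.03146068 0.22900275] [ 0.70603248  0.70817743 -0.00101452 -0.00135729]
air (np.float64(273.4713296181593), np.float64(170.60387528825777)) 273.8794023479189 (np.float64(270.8244190213519), np.float64(189.80570672848305)) 270.19945355191254 [0.50892178 0.04300109 0.114     ] [0.50802132 0.01549793 0.074     ]
heat (np.float64(247.9027334611964), np.float64(107.97992926569493)) 247.10315789473682 (np.float64(248.95784314567595), np.float64(79.37957829605979)) 248.58840579710142 [0.48800119 0.0909983  0.114     ] [0.48828768 0.11269918 0.074     ]
```

```bash
python3 -m jog '{"travel":[[0,-36,0],[0,-36,0],[0,-36,0],[0,-36,0],[0,0,0]],"dr":[[0,0,0],[0,0,0],[0,0,0],[0,0,0],[0,0,0]],"jaw":[120,120,120,120,120]}';python3 -m jog '{"travel":[[0,0,0],[0,0,0],[0,0,0]],"dr":[[0,0,0],[0,0,0],[0,0,0]],"jaw":[120,120,120]}'
python3 - <<'E'
from h import *
np.set_printoptions(linewidth=220)
s=get_state();print(s['eef_pos']);im,C=snap('wrist','w21');g=cv2.cvtColor(im,cv2.COLOR_RGB2GRAY)
for y in(-.093,-.137,-.181,-.225):print("exp",[proj(C,[x,y,.036]).round(0) for x in(.4355,.494,.5525)])
for y in(-.093,-.137,-.181,-.225):
    u,v=proj(C,[.494,y,.036]);r0=int(v)-22
    for x in(.45,.494,.54):
        uu=int(proj(C,[x,y,.036])[0]);print(x,r0,g[r0:r0+44:2,uu-2:uu+3].mean(1).astype(int))
    print("along",int(u)-75,g[int(v)-1:int(v)+2,int(u)-75:int(u)+80:3].mean(0).astype(int))
E
```

```text
time: 37.97
eef_pos: [0.4957, -0.1178, 0.2309]
tcp_rot: [0.708, 0.706, -0.001, 0.001]
contact_force: [-0.4, 0.8, 0.1]
opening: 0.531
time: 38.22
eef_pos: [0.4956, -0.1117, 0.2306]
tcp_rot: [0.706, 0.709, 0.0, -0.0]
contact_force: [-0.6, 1.0, -0.9]
opening: 0.53
[ 0.49562722 -0.1116765   0.23058763]
exp [array([196., 146.]), array([254., 146.]), array([312., 146.])]
exp [array([198., 188.]), array([254., 188.]), array([310., 188.])]
exp [array([200., 227.]), array([254., 227.]), array([308., 227.])]
exp [array([202., 263.]), array([254., 263.]), array([306., 263.])]
0.45 123 [143 141 142 145 148 149 146  88  96 110 122 134 140 138 134 127 112 147 150 150 151 151]
0.494 123 [ 86  91 109  87  86  86  85  75  92 107 120 132 136 135 132 125 109  86  86  86  86  96]
0.54 123 [ 88  87  87  87  87  87  87  87  79  93 113 128 135 134 128 108  88  88  88  88  87  87]
along 179 [152 152 152 152 149 135 134 134 134 134 134 134 133 133 133 133 132 132 132 132 131 132 131 131 131 131 131 131 131 131 131 131 130 131 131 131 131 111 128 124 128 127 127 122 135 139 139 139 139 142 149 148]
0.45 165 [
[... 843 characters left out ...]
3 126 123 123 123 122 123 122 122 121 121 120 120 120 120 120 119 119 119 118 119 118 118 118 118 118 118 118 117 117 118  99 114 110 113 113 113  91 149 149 149 149 149 149 150 150]
0.45 241 [142 141 139 138 137 141 145  94  70  87 101 117 130 133 132 128 136 150 150 150 150 149]
0.494 241 [ 87  86  86  87  86  92 137 100  69  85 101 116 129 133 133 130 135 150 150 150 150 149]
0.54 241 [ 86  87  87  87  87  87  87  87  77  70  87 107 123 129 128 107 128 148 148 148 148 148]
along 178 [ 56  55  55  55  36  35  35  34  35  36 112 117 118 117 117 117 116 116 116 116 116 116 116 116 116 116 116 115 116 115 115 115 115 115 114 114 111 100  99 111 111 111  70  32  34  33  33  33  45  53  53  54]
```

```bash
python3 -c "
from plant import *
print(sign_off(),get_state()['time'])"
```

```text
the job is handed in; nothing more can be done
the job is handed in; nothing more can be done
```

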